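# Find the socket for the grindstone nut

### The arm

A 7-joint arm with a two-finger parallel gripper is mounted at the origin on the work surface. World frame = base frame: x ahead of the robot, y to its left, z up, the work surface at z = 0. Lengths are in m, angles in rad, forces in N, time in s.
With the tool pointing down it reaches from about 0.4 to 0.85 m from the base axis. Payload 4.5 kg.
Tool frame: the origin (TCP) lies midway between the tips of the shut fingers; the grasp point (between the pads) lies 19 mm behind it; z points along the fingers, y is the direction in which the jaws open and shut (so a half turn about z gives the same grasp; the last joint's range is limited). The gripper opens to 88 mm and grips with 3 to 60 N. Pads are 18 mm wide; open, the fingers measure 123 mm over their backs; the gripper's body (75 mm by 187 mm) begins 45 mm behind the grasp point.
Start: joints at [1.24, 0.689, -0.195, 1.565, 0.157, 0.902, -0.215], TCP at [0.223, -0.584, 0.239] pointing down, gripper open.
Joint ranges: [-3.01, 3.01], [-0.46, 2.08], [-1.47, 1.51], [0.13, 2.56], [-1, 4.14], [0.04, 2.09], [-2.66, 2.66]. Speed limits (rad/s): [2.57, 2.57, 3.14, 3.14, 3.14, 3.14, 3.14].

### API

Orientations are given as a unit quaternion [x, y, z, w].
In Python, from plant import r, viewer gives the robot as it stands.
- The arm moves only by the tool play_rows, never from a script. Its argument "commands" is a list of rows, each an object with "delta_rot": the turn, a rotation vector about the tool's x, y, z normalised to -1 to 1, where 1 is pi rad, a list of three; "travel": the shift along the tool's x, y, z normalised to -1 to 1, where 1 is 15 cm, a list of three; "gripper": the opening, from -1 (shut) to 1 (fully open). In form: [{"delta_rot": [wx, wy, wz], "travel": [x, y, z], "gripper": gripper}, ...]. A call has 1 to 12 rows; each row is the pose to reach, as a shift and turn from the pose commanded when the call began, along the tool's axes at that moment, turning the shorter way round; what a row does not reach only later rows make up. A row lasts 1/8 s, in which the tool goes at most 62.5 mm and 10.7 degrees, less where a joint would pass 70% of its speed; a pose out of reach is approached as far as the arm can. A call with a number of a shift or a turn outside -1 to 1 is refused whole. A call with a gripper value outside its range is refused whole. The fingers move at their own pace and stop on an object; "force" is the grip in N (left out, the last holds). Time passes only in rows, so rows that repeat a pose let the fingers close. It gives the time, the measured TCP pose, the force and the opening at its end, in the units of the state.
- r.get_state(): the state, without advancing time (a new reading comes with each control period).
- viewer.snapshot(name): name is "scene" or "top"; returns a dict with "color" (480x640x3 uint8, red, green, blue), "z_map" (480x640 float32, m along the optical axis (not along the pixel's ray), 0 where there is no reading), "fx", "fy", "cx", "cy" (pixels), "distortion" ([k1, k2, p1, p2, k3] as OpenCV has them; the pictures are not rectified), "origin" and "attitude" of the camera in the world. Camera axes: x right, y up, looking along -z (the intrinsics and any distortion apply to the point x, -y, -z); pixel columns grow to the right and rows downward; lengths in m; the calibration is good to about 2 mm. A picture is of the moment at which its call begins.
- r.finish_job(): hands the job in, once; it reports no verdict.
Trained networks look in the newest picture that a camera, given by its name, has taken for a name from the list of things; names that differ only in an ending like _2 or _b are one class to them, and where a whole thing is asked for, a point or a joint stands for the part that bears it (a point fixed in the world has none). Each returns a list of dicts, best first, with "conf" (0 to 1); they miss things now and then, are a little off and sometimes report something else, mostly with a low value. They report only what shows in the picture. A call takes as long as a camera call.
- viewer.outline_of(camera, label): "pixels" (480x640 bool, what is visible of it) and "at" ([column, row] in pixels, amid what is visible of it).
- viewer.pinpoint(camera, label): "at" ([column, row] in pixels: a listed point, or the origin of a listed thing).
The state is a dict: "clock": time; "q": joint angles; "qd": joint speeds; "joint_torque": joint torques, N m; "tool_pos": TCP position; "eef_rot": TCP orientation; "contact_force": force on the tool from outside, world axes, zero at the start; "moment": the same for the moment, N m; "opening": opening from 0.0 (shut) to 1.0 (fully open).
Only numpy, scipy, OpenCV 4.12 (cv2) and the standard library are available. Lean on these libraries where they do the work, as an engineer would, in place of code of your own. Each camera call takes 0.05 s, during which the arm holds its last target. There are 200 camera calls.

### The job

The bean mill is being stripped for washing: first drop the loose domed cap nut into the steel parts cup. Then try the sockets from the tray on the hex nut sunk in the hub of the grindstone until you have the one that goes fully home over it; any socket that does not fit goes back in the tray. Finish holding: the program ends with the gripper still gripping the right socket, upright and fully home on the nut, and the cup standing, the other tools and utensils left where they are.

Things in the scene. Friction and masses are not known exactly. Their poses are not given: they have to be found in the camera images.
- cap_nut: domed steel cap nut standing upright on the table: hex 24 mm across flats and 18 mm tall, with a round dome on top to 30 mm in all. Origin at the centre of its underside, z up, x square to a flat. About 75 g
- cup: plain open steel parts cup, 94 mm across the rim, 80 mm across the foot, 72 mm tall, wall 2.5 mm, floor 4 mm thick; loose, 0.22 kg. Origin at the centre of its underside
- cup_in (a point): centre of the cup's inner floor, 4 mm above its underside
- tray: shallow steel tray, 160 mm (its x) by 300 mm (its y), rim 22 mm high, inner floor 4 mm above its underside, fixed to the table; the three sockets stand in it in a row along its y, about 85 mm apart. Origin at the centre of its underside
- socket_a: one of three dark steel sockets, mouth down in the tray; which has which size is not told, the letter means nothing. Round body 51 mm tall, 27, 33 or 42 mm wide, hex mouth 40 mm deep in its underside; on top a hex drive bar, 16 mm across flats, 42 mm long (93 mm in all). Up to 0.45 kg. Origin: centre of the mouth's rim (underside), z up the bar, x square to a flat of bar and of mouth
- socket_b: one of three dark steel sockets, mouth down in the tray; which has which size is not told, the letter means nothing. Round body 51 mm tall, 27, 33 or 42 mm wide, hex mouth 40 mm deep in its underside; on top a hex drive bar, 16 mm across flats, 42 mm long (93 mm in all). Up to 0.45 kg. Origin: centre of the mouth's rim (underside), z up the bar, x square to a flat of bar and of mouth
- socket_c: one of three dark steel sockets, mouth down in the tray; which has which size is not told, the letter means nothing. Round body 51 mm tall, 27, 33 or 42 mm wide, hex mouth 40 mm deep in its underside; on top a hex drive bar, 16 mm across flats, 42 mm long (93 mm in all). Up to 0.45 kg. Origin: centre of the mouth's rim (underside), z up the bar, x square to a flat of bar and of mouth
- nut (a point): centre of the top face of the hex nut, tight in the grindstone's hub, z up, x square to a flat. Nut 24 mm across flats, 13 mm tall, top corners chamfered; the 16 mm thick shaft end stands 8 mm above its top. The right socket goes down until its rim is 13 mm below the nut's top; its play on the nut is about 0.7 mm to each side and 6 degrees in turn
- rotor: grindstone, 156 mm wide, with hub and nut; origin on the axis 53 mm below the nut's top. The hub is 64 mm wide, its top 3 mm below the nut's top; the nut stands in a round recess in it, 37 mm wide, floor 13 mm below the nut's top: a socket too small stops on the nut's top, one too wide outside stops on the hub. Stone and nut turn together, stiffly (0.3 N m)
- mill: bean mill, fixed to the table, hopper and upper stone off: origin on the table below the nut's axis. Pan round the stone 212 mm wide (224 over its flange), rim 13 mm below the nut's top; motor cover towards its own +y, from 145 mm off the axis, rising 80 mm above the nut's top; chute towards its own -x, 190 mm from the axis, up to 125 mm high
- spanner: bystander: steel combination spanner, 180 mm long, lying flat (8 mm high) on the table; origin at its middle
- brush: bystander: brush with wooden handle, 200 mm long, lying on the table; origin at its middle
- jar: bystander: small glass jar with steel lid, 56 mm wide, 75 mm tall; origin under its centre

How it is judged:
By the outcome, as a careful person would: the job done as asked, in the order asked, and still so for the second after the job is handed in, while the arm keeps its last pose, push and grip.
It also fails if it takes over 72 s, if anything falls off the work surface, if the arm or the gripper's body presses on something with over 40 N, if the wrist force passes 120 N, or if a joint passes its speed limit or range.

## Working session

There is one attempt and no reset: what is moved stays moved. The work goes in short steps, Python scripts to look and compute and a tool call to move; the robot and the scene stay as the last step left them, time stands still between calls to the robot, and variables do not carry over. Pictures are saved under pics/ and viewed, about 8 in all and at most 12, crops included, and the job is handed in when it is done.

Besides the shell and the picture viewer there is one more tool, called after "Emit:" as name(argument=value, ...) on one line, values as JSON. play_rows: Moves the arm, as the interface text tells. Its arguments: {"type":"object","properties":{"commands":{"type":"array","items":{"type":"object","properties":{"delta_rot":{"type":"array","items":{"type":"number","minimum":-1,"maximum":1}},"travel":{"type":"array","items":{"type":"number","minimum":-1,"maximum":1}},"gripper":{"type":"number"}}}},"force":{"type":"number"}},"required":["commands"]}

```bash
mkdir -p pics; ls
cat > h.py <<'E'
import numpy as np, cv2
from plant import r, viewer
from scipy.spatial.transform import Rotation as R
def att(s):
    a=np.array(s["attitude"]); return R.from_quat(a).as_matrix() if a.size==4 else a.reshape(3,3)
def K(s): return np.array([[s["fx"],0,s["cx"]],[0,s["fy"],s["cy"]],[0,0,1.]])
def ray(s,uv):
    p=cv2.undistortPoints(np.array(uv,float).reshape(-1,1,2),K(s),np.array(s["distortion"],float))[:,0]
    return np.c_[p[:,0],-p[:,1],-np.ones(len(p))]@att(s).T   # scale by depth
def at_z(s,uv,z):
    d=ray(s,uv); o=np.array(s["origin"]); return o+d*((z-o[2])/d[:,2])[:,None]
def cloud(s):
    v,u=np.mgrid[:480,:640]; d=ray(s,np.c_[u.ravel(),v.ravel()])
    return (np.array(s["origin"])+d*s["z_map"].ravel()[:,None]).reshape(480,640,3)
def proj(s,P):
    c=(np.atleast_2d(P)-np.array(s["origin"]))@att(s); c=c*[1,-1,-1]
    return cv2.projectPoints(c.reshape(-1,1,3),np.zeros(3),np.zeros(3),K(s),np.array(s["distortion"],float))[0][:,0]
def save(n,im): cv2.imwrite(f"pics/{n}.png",cv2.cvtColor(im,cv2.COLOR_RGB2BGR))
E
python3 - <<'E'
from h import *
st=r.get_state(); print(st)
for c in ("scene","top"):
    s=viewer.snapshot(c); save(c+"0",s["color"]); np.savez(c+"0.npz",**s)
    print(c,s["origin"],s["attitude"],s["fx"],s["distortion"])
    X=cloud(s)
    for l in ("cap_nut","cup","cup_in","tray","socket_a","nut","rotor","mill","spanner","brush","jar"):
        for o in viewer.pinpoint(c,l)[:4]: 
            u,v=np.round(o["at"]).astype(int); print(l,round(o["conf"],2),np.round(o["at"],1),np.round(X[min(v,479),min(u,639)],3))
E
```

```text
pics
{'clock': 0.0, 'q': array([ 1.23980416,  0.69000217, -0.19452619,  1.56635353,  0.15733336,
        0.90248544, -0.21511535]), 'qd': array([ 0.00143835, -0.00042346,  0.00031572,  0.00077134, -0.00032675,
       -0.00047504,  0.00155814]), 'joint_torque': array([ 8.69095693e-04, -5.27551067e+01, -1.26673244e+00, -1.53427148e+01,
       -5.26507292e-02,  6.59344296e-03,  1.63480167e-04]), 'tool_pos': array([ 0.22269755, -0.58329785,  0.23789647]), 'eef_rot': array([ 9.83402376e-01,  1.81435688e-01, -2.40903312e-04, -8.94215737e-04]), 'contact_force': array([-0.16205408,  0.337465  , -0.55230572]), 'moment': array([-0.00389724, -0.0005602 ,  0.01837679]), 'opening': 0.9984898124237412}
scene [1.38075644 0.18873983 0.69439864] [0.29253056 0.37093969 0.70163779 0.53341731] 562.6151531692609 [0.05305688 0.         0.         0.         0.        ]
cap_nut 0.43 [372.1 266.5] [0.435 0.04  0.006]
cup 0.59 [315.2 338.2] [ 0.711 -0.004  0.041]
cup_in 0.69 [250.9 281.8] [ 0.564 -0.178  0.013]
cup_in 0.68 [313.4 342. ] [ 0.712 -0.007  0.032]
tray 0.86 [213.  262.1] [ 0.51  -0.285  0.003]
so
[... 637 characters left out ...]

cup 0.96 [325.6 189.9] [ 0.667 -0.02   0.005]
cup_in 0.89 [328.6 189.1] [ 0.669 -0.026  0.005]
cup_in 0.67 [298.2 303.7] [0.422 0.033 0.03 ]
tray 0.79 [441.2 258.5] [ 0.413 -0.047  0.915]
socket_a 0.77 [403.9 248.7] [ 0.532 -0.178  0.057]
socket_a 0.51 [439.2 265.2] [ 0.502 -0.248  0.049]
nut 0.92 [161.9 191.2] [0.62  0.272 0.161]
nut 0.2 [442.9 257.6] [ 0.515 -0.255  0.053]
rotor 0.68 [174.6 198.1] [0.61  0.252 0.15 ]
mill 0.59 [189.7 211.4] [0.591 0.23  0.13 ]
spanner 0.71 [305.9 248.8] [0.538 0.021 0.004]
brush 0.74 [460.7 376.7] [ 0.283 -0.291  0.02 ]
jar 0.64 [442.3 266.3] [ 0.499 -0.252  0.055]
jar 0.56 [405.5 149.3] [ 0.735 -0.183  0.07 ]
jar 0.19 [441.9 259.3] [ 0.513 -0.252  0.054]
```

View pics.

View pics/top0.png

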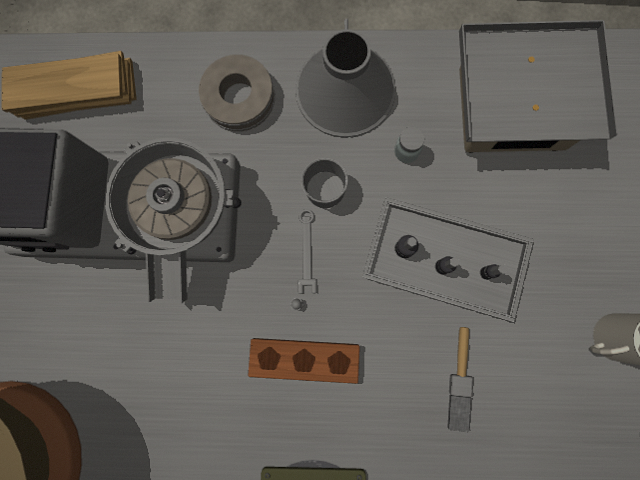

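View pics/scene0.png

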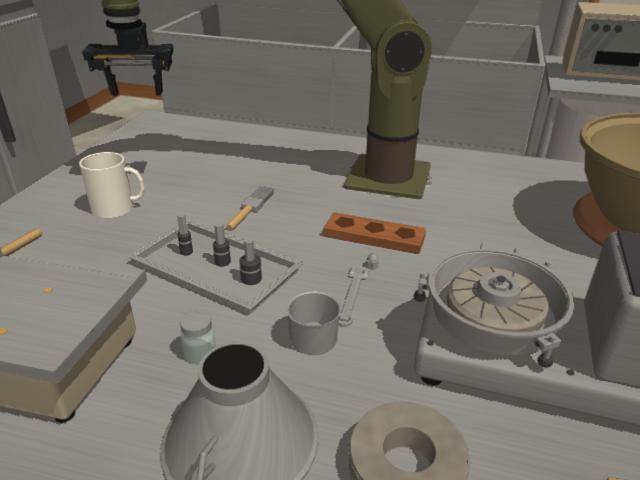

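Run:
```python
from h import *
A=[]
for c in ("top","scene"):
    s=dict(np.load(c+"0.npz")); X=cloud(s); ok=s["z_map"]>0
    def cl(cx,cy,rad,z0,z1):
        m=ok&(np.hypot(X[...,0]-cx,X[...,1]-cy)<rad)&(X[...,2]>z0)&(X[...,2]<z1); return X[m]
    for n,cx,cy in (("S1",.532,-.178),("S2",.515,-.26),("S3",.49,-.35)):
        for z0,z1 in ((.09,.105),(.05,.06),(.015,.045)):
            p=cl(cx,cy,.04,z0,z1)
            if len(p)>3: print(c,n,z0,len(p),np.round(p.mean(0),4),np.round(np.ptp(p,axis=0),4))
    p=cl(.425,.035,.03,.008,.05); print(c,"cap",len(p),np.round(p.mean(0),4),np.round(p.max(0),4))
    p=cl(.69,-.015,.07,.065,.08); print(c,"cup rim",len(p),np.round((p.max(0)+p.min(0))/2,4),np.round(np.ptp(p,axis=0),4))
    p=cl(.622,.272,.012,.15,.2); print(c,"shaft",len(p),np.round(p.mean(0),4),np.round(np.percentile(p[:,2],[5,50,95]),4))
    p=cl(.622,.272,.04,.14,.2); print(c,"hub",len(p),np.round((p.max(0)+p.min(0))/2,4),np.round(np.percentile(p[:,2],[5,20,50,80,95]),4))
    for l in ("cap_nut","jar"):
        for o in viewer.outline_of(c,l)[:2]:
            P=X[o["pixels"]&ok]; print(c,l,round(o["conf"],2),np.round(o["at"]),len(P),np.round(np.median(P,0),3))
    for l,t in (("nut",(.622,.272,.16)),("cap",(.425,.035,.02)),("s1",(.532,-.178,.06)),("s2",(.515,-.26,.06)),("s3",(.49,-.345,.06))):
        u,v=np.round(proj(s,t)[0]).astype(int); w=25
        A.append(cv2.resize(s["color"][v-w:v+w,u-w:u+w],(260,260),interpolation=cv2.INTER_CUBIC))
im=np.vstack([np.hstack(A[:5]),np.hstack(A[5:])]); save("crops",cv2.resize(im,(800,320)))
```

```text
top S1 0.09 68 [ 0.5411 -0.1847  0.0975] [0.017  0.0156 0.0102]
top S1 0.05 244 [ 0.5391 -0.1826  0.0548] [0.0404 0.0402 0.0084]
top S1 0.015 53 [ 0.5298 -0.1729  0.0306] [0.0318 0.0306 0.0292]
top S2 0.09 78 [ 0.5032 -0.2633  0.0971] [0.0177 0.0172 0.0105]
top S2 0.05 131 [ 0.5019 -0.2595  0.0547] [0.032  0.0307 0.0096]
top S2 0.015 54 [ 0.4988 -0.2517  0.0299] [0.0301 0.0209 0.0283]
top S3 0.09 76 [ 0.491  -0.3523  0.0968] [0.0162 0.0177 0.0097]
top S3 0.05 80 [ 0.4901 -0.3484  0.0544] [0.0259 0.023  0.0092]
top S3 0.015 71 [ 0.4887 -0.3432  0.0303] [0.0262 0.0176 0.0291]
top cap 131 [0.4246 0.038  0.0234] [0.4514 0.0509 0.0323]
top cup rim 330 [ 0.6696 -0.0165  0.0705] [0.0927 0.0906 0.0108]
top shaft 111 [0.6191 0.2712 0.1575] [0.1507 0.1595 0.1627]
top hub 938 [0.6182 0.2742 0.1523] [0.1415 0.1475 0.1497 0.1516 0.1599]
top jar 0.76 [413. 146.] 790 [ 0.746 -0.19   0.074]
scene S1 0.09 59 [ 0.5445 -0.1863  0.0948] [0.0218 0.0163 0.0083]
scene S1 0.05 173 [ 0.5493 -0.1848  0.0539] [0.0422 0.0408 0.0096]
scene S1 0.015 262 [ 0.5575 -0.181   0.0302] [0.0288 0.0411 0.0298]
scene S2 0.09 54 [ 0.5076 -0.2645  0.0949] [0.0163 0.0174 0.0086]
scene S2 0.05 104 [ 0.5113 -0.2628  0.0542] [0.0299 0.0303 0.0097]
scene S2 0.015 193 [ 0.5159 -0.2605  0.0303] [0.0267 0.0311 0.0299]
scene S3 0.09 51 [ 0.4949 -0.3529  0.0949] [0.0206 0.0161 0.0084]
scene S3 0.05 66 [ 0.498  -0.3509  0.0544] [0.0267 0.0257 0.0096]
scene S3 0.015 151 [ 0.5012 -0.3496  0.0307] [0.0232 0.0254 0.0299]
scene cap 128 [0.431  0.0371 0.019 ] [0.4541 0.0489 0.0297]
scene cup rim 443 [ 0.6701 -0.0198  0.0697] [0.0955 0.0918 0.0094]
scene shaft 127 [0.6236 0.2732 0.1557] [0.1507 0.1557 0.1606]
scene hub 957 [0.6204 0.275  0.1507] [0.1413 0.1455 0.1484 0.1499 0.1579]
scene cap_nut 0.52 [371. 256.] 163 [0.432 0.038 0.016]
scene jar 0.76 [195. 335.] 1400 [ 0.775 -0.188  0.053]
scene jar 0.33 [222. 245.] 589 [ 0.513 -0.262  0.045]
```

View pics/crops.png

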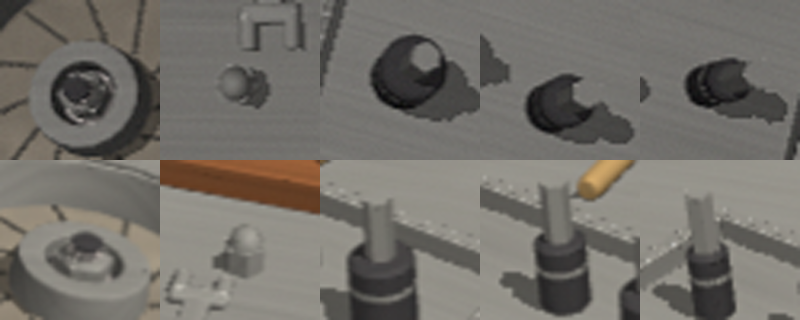

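Top view: cap nut at (300,304), cup at (325,185), and sockets at (406,247), (446,265) and (490,271), which measure about 42, 32 and 26 mm wide. The hex nut is at (162,192). The middle socket (33 mm) is the likely fit. Cap nut first.

Emit:
play_rows(commands=[{"delta_rot":[0,0,0],"travel":[0.688,-0.843,0],"gripper":0.0},{"delta_rot":[0,0,0],"travel":[0.688,-0.843,0],"gripper":0.0},{"delta_rot":[0,0,0],"travel":[0.688,-0.843,0],"gripper":0.0},{"delta_rot":[0,0,0],"travel":[0.688,-0.843,0],"gripper":0.0}], force=20)

```text
clock: 1.9
tool_pos: [0.2758, -0.4259, 0.2391]
eef_rot: [0.983, 0.184, 0.0, -0.001]
contact_force: [0.3, -0.3, -0.1]
opening: 0.574
```

Emit:
play_rows(commands=[{"delta_rot":[0,0,0],"travel":[0.688,-0.843,0],"gripper":0.0},{"delta_rot":[0,0,0],"travel":[0.688,-0.843,0],"gripper":0.0},{"delta_rot":[0,0,0],"travel":[0.688,-0.843,0],"gripper":0.0},{"delta_rot":[0,0,0],"travel":[0.688,-0.843,0],"gripper":0.0}])

```text
clock: 2.4
tool_pos: [0.3268, -0.2726, 0.239]
eef_rot: [0.983, 0.184, 0.0, 0.0]
contact_force: [-0.3, -0.4, 0.2]
opening: 0.501
```

Emit:
play_rows(commands=[{"delta_rot":[0,0,0],"travel":[0.688,-0.843,0],"gripper":0.0},{"delta_rot":[0,0,0],"travel":[0.688,-0.843,0],"gripper":0.0},{"delta_rot":[0,0,0],"travel":[0.688,-0.843,0],"gripper":0.0},{"delta_rot":[0,0,0],"travel":[0.688,-0.843,0],"gripper":0.0}])

```text
clock: 2.9
tool_pos: [0.3788, -0.1182, 0.2389]
eef_rot: [0.983, 0.183, 0.001, 0.0]
contact_force: [-0.2, -0.9, -0.4]
opening: 0.499
```

Emit:
play_rows(commands=[{"delta_rot":[0,0,0.066],"travel":[0.688,-0.843,0],"gripper":0.0},{"delta_rot":[0,0,0.066],"travel":[0.688,-0.843,0],"gripper":0.0},{"delta_rot":[0,0,0.066],"travel":[0.688,-0.843,0],"gripper":0.0},{"delta_rot":[0,0,0.066],"travel":[0.688,-0.843,0],"gripper":0.0}])

```text
clock: 3.4
tool_pos: [0.4303, 0.0368, 0.2387]
eef_rot: [0.997, 0.08, 0.001, -0.0]
contact_force: [0.3, -0.6, 0.2]
opening: 0.498
```

```bash
cat >> h.py <<'E'
def mv(p,yaw,st=None):
    "travel and turn (units) from the measured pose to p with tool x at yaw deg"
    st=st or r.get_state(); Q=R.from_quat(st["eef_rot"]); T=R.from_euler("z",yaw,degrees=True)*R.from_rotvec([np.pi,0,0])
    t=Q.inv().apply(np.array(p)-st["tool_pos"])/.15; w=(Q.inv()*T).as_rotvec()/np.pi
    x=Q.apply([1,0,0]); print("travel",np.round(t,4),"rot",np.round(w,4),"yaw now",round(np.degrees(np.arctan2(x[1],x[0])),2))
def pose():
    st=r.get_state(); print("t",round(st["clock"],2),"p",np.round(st["tool_pos"],4),"F",np.round(st["contact_force"],1),"M",np.round(st["moment"],2),"open mm",round(st["opening"]*88,1)); return st
E
python3 - <<'E'
from h import *
# refine: cap nut centre and hub ring from saved pictures, by silhouettes of known shapes
from scipy.optimize import least_squares
for c in ("top","scene"):
    s=dict(np.load(c+"0.npz")); X=cloud(s); ok=s["z_map"]>0
    m=ok&(np.hypot(X[...,0]-.428,X[...,1]-.037)<.022)&(X[...,2]>.019)
    f=least_squares(lambda q:np.linalg.norm(X[m]-[q[0],q[1],.018],axis=1)-.012,[.428,.037]); print(c,"dome",np.round(f.x,4),m.sum(),round(np.std(f.fun),4))
    # hub top annulus r 18.5..32
    m=ok&(np.hypot(X[...,0]-.62,X[...,1]-.273)<.05)&(abs(X[...,2]-.149)<.006)
    o=[]
    P=X[m][:,:2]
    def cost(q):
        d=np.hypot(*(P-q).T); return -(((d>.0185)&(d<.032)).sum()-2*((d<.0185)|(d>.032)).sum())
    g=[(cost(np.array([x,y])),x,y) for x in np.arange(.612,.63,.0005) for y in np.arange(.265,.283,.0005)]
    g.sort(); b=np.array([k[1:] for k in g if k[0]<=g[0][0]+15]); print(c,"hub",b.mean(0),b.std(0),np.median(X[m][:,2]))
    m=ok&(np.hypot(X[...,0]-.62,X[...,1]-.274)<.01)&(X[...,2]>.155); print(c,"shaft top",m.sum(),np.round(X[m].mean(0),4))
pose(); mv([.428,.037,.10],9)
E
```

```text
top dome [0.4231 0.0394] 101 0.001
top hub [0.6185 0.274 ] [0. 0.] 0.14974713971966802
top shaft top 71 [0.6183 0.2736 0.1604]
scene dome [0.423  0.0359] 64 0.0019
scene hub [0.6215 0.2745] [0. 0.] 0.14844158769505084
scene shaft top 68 [0.6218 0.2739 0.1588]
t 3.4 p [0.4303 0.0368 0.2387] F [ 0.3 -0.6  0.2] M [0.01 0.   0.02] open mm 43.9
travel [-0.0173 -0.0039  0.9249] rot [-0.     -0.0007  0.0009] yaw now 9.16
```

Emit:
play_rows(commands=[{"delta_rot":[0,0,0],"travel":[-0.041,-0.015,1.0],"gripper":0.0},{"delta_rot":[0,0,0],"travel":[-0.041,-0.015,1.0],"gripper":0.0},{"delta_rot":[0,0,0],"travel":[-0.041,-0.015,1.0],"gripper":0.0}])

```text
clock: 3.78
tool_pos: [0.4206, 0.0335, 0.0861]
eef_rot: [0.997, 0.076, -0.002, 0.001]
contact_force: [0.7, -0.3, 0.0]
opening: 0.501
```

Emit:
play_rows(commands=[{"delta_rot":[0,0,0],"travel":[0,0,0.3],"gripper":0.0},{"delta_rot":[0,0,0],"travel":[0,0,0.56],"gripper":0.0},{"delta_rot":[0,0,0],"travel":[0,0,0.56],"gripper":0.0},{"delta_rot":[0,0,0],"travel":[0,0,0.56],"gripper":-1.0},{"delta_rot":[0,0,0],"travel":[0,0,0.56],"gripper":-1.0},{"delta_rot":[0,0,0],"travel":[0,0,0.56],"gripper":-1.0},{"delta_rot":[0,0,0],"travel":[0,0,0.56],"gripper":-1.0},{"delta_rot":[0,0,0],"travel":[0,0,0.56],"gripper":-1.0}])

```text
clock: 4.78
tool_pos: [0.4372, 0.0378, 0.017]
eef_rot: [0.997, 0.079, -0.014, 0.0]
contact_force: [0.1, 0.2, -0.1]
opening: 0.006
```

Run:
```python
from h import *
pose(); mv([.42,.038,.18],9)
```

```text
t 4.78 p [0.4372 0.0378 0.017 ] F [ 0.1  0.2 -0.1] M [ 0.03 -0.08 -0.03] open mm 0.5
travel [-0.1431 -0.0215 -1.0833] rot [-0.0007  0.0087  0.    ] yaw now 9.01
```

Emit:
play_rows(commands=[{"delta_rot":[0,0,0],"travel":[0,0,-0.9],"gripper":0.0},{"delta_rot":[0,0,0],"travel":[0,0,-0.9],"gripper":0.0},{"delta_rot":[0,0,0],"travel":[0.6,-0.6,-0.9],"gripper":0.0},{"delta_rot":[0,0,0],"travel":[0.6,-0.6,-0.9],"gripper":0.0}])

```text
clock: 5.28
tool_pos: [0.5132, 0.1363, 0.1496]
eef_rot: [0.997, 0.077, -0.014, 0.0]
contact_force: [1.5, 0.8, -0.4]
opening: 0.437
```

Run:
```python
from h import *
print(pose()["q"])
A=[]
for c in ("top","scene"):
    s=viewer.snapshot(c); np.savez(c+"1.npz",**s); X=cloud(s); ok=s["z_map"]>0
    for o in viewer.outline_of(c,"cap_nut")[:2]:
        P=X[o["pixels"]&ok]; print(c,round(o["conf"],2),np.round(o["at"]),len(P),np.round(np.median(P,0),3))
    u,v=np.round(proj(s,(.425,.037,.02))[0]).astype(int)
    A.append(cv2.resize(s["color"][v-50:v+50,u-65:u+65],(400,308),interpolation=cv2.INTER_CUBIC))
save("cap1",np.hstack(A))
```

```text
t 5.28 p [0.5132 0.1363 0.1496] F [ 1.5  0.8 -0.4] M [ 0.02 -0.07 -0.02] open mm 38.5
[ 0.03441706  0.77718507 -0.64072301  1.89317409  0.66582473  0.72543976
 -2.41347322]
top 0.73 [496. 271.] 343 [ 0.49  -0.347  0.053]
scene 0.73 [368. 257.] 157 [0.427 0.031 0.016]
```

View pics/cap1.png

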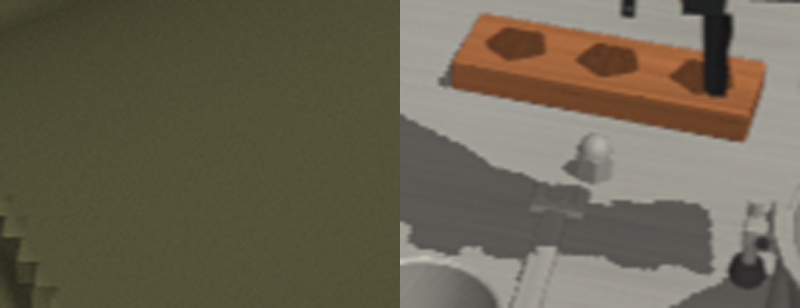

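The nut still stands, at (595,160) in the right crop, nudged a few mm. The arm stopped short of the pose, with joint 7 near its end. I'll turn the wrist by half a turn and approach again.

Emit:
play_rows(commands=[{"delta_rot":[0,0,-0.5],"travel":[0,0,-0.1],"gripper":0.2},{"delta_rot":[0,0,-0.5],"travel":[0,0,-0.1],"gripper":0.2},{"delta_rot":[0,0,-0.5],"travel":[0,0,-0.1],"gripper":0.2},{"delta_rot":[0,0,-0.5],"travel":[0,0,-0.1],"gripper":0.2},{"delta_rot":[0,0,-0.5],"travel":[0,0,-0.1],"gripper":0.2},{"delta_rot":[0,0,-0.5],"travel":[0,0,-0.1],"gripper":0.2},{"delta_rot":[0,0,-0.5],"travel":[0,0,-0.1],"gripper":0.2},{"delta_rot":[0,0,-0.5],"travel":[0,0,-0.1],"gripper":0.2},{"delta_rot":[0,0,-0.5],"travel":[0,0,-0.1],"gripper":0.2}])

```text
clock: 6.6
tool_pos: [0.5111, 0.1346, 0.1618]
eef_rot: [0.648, 0.762, -0.012, -0.01]
contact_force: [0.6, 0.1, 0.4]
opening: 0.599
```

Run:
```python
from h import *
print(pose()["q"]); mv([.45,.031,.15],180)
```

```text
t 6.6 p [0.5111 0.1346 0.1618] F [0.6 0.1 0.4] M [-0.04 -0.1   0.05] open mm 52.8
[ 0.23485601  0.89867584 -1.0552718   1.87781009  0.92639433  0.99603515
 -1.08888246]
travel [-0.616  -0.5099  0.095 ] rot [-0.0084 -0.0069 -0.4487] yaw now 99.24
```

Emit:
play_rows(commands=[{"delta_rot":[-0.008,-0.007,-0.5],"travel":[-0.62,-0.51,0.1],"gripper":0.2},{"delta_rot":[-0.008,-0.007,-0.5],"travel":[-0.62,-0.51,0.1],"gripper":0.2},{"delta_rot":[-0.008,-0.007,-0.5],"travel":[-0.62,-0.51,0.1],"gripper":0.2},{"delta_rot":[-0.008,-0.007,-0.5],"travel":[-0.62,-0.51,0.1],"gripper":0.2},{"delta_rot":[-0.008,-0.007,-0.5],"travel":[-0.62,-0.51,0.1],"gripper":0.2},{"delta_rot":[-0.008,-0.007,-0.5],"travel":[-0.62,-0.51,0.1],"gripper":0.2},{"delta_rot":[-0.008,-0.007,-0.5],"travel":[-0.62,-0.51,0.1],"gripper":0.2},{"delta_rot":[-0.008,-0.007,-0.5],"travel":[-0.62,-0.51,0.1],"gripper":0.2},{"delta_rot":[-0.008,-0.007,-0.5],"travel":[-0.62,-0.51,0.1],"gripper":0.2},{"delta_rot":[-0.008,-0.007,-0.5],"travel":[-0.62,-0.51,0.1],"gripper":0.2}])

```text
clock: 7.85
tool_pos: [0.4498, 0.0314, 0.149]
eef_rot: [-0.079, 0.997, 0.001, -0.001]
contact_force: [0.2, 0.5, -0.3]
opening: 0.599
```

Run:
```python
from h import *
print(pose()["q"]); mv([.42,.031,.07],189)
for c in ("scene",):
    s=viewer.snapshot(c); X=cloud(s); ok=s["z_map"]>0
    for o in viewer.outline_of(c,"cap_nut")[:2]:
        P=X[o["pixels"]&ok]; print(c,round(o["conf"],2),np.round(o["at"]),len(P),np.round(np.median(P,0),3))
    m=ok&(np.hypot(X[...,0]-.425,X[...,1]-.032)<.03)&(X[...,2]>.010)&(X[...,2]<.034)
    v,u=np.nonzero(m); print(len(u),u.min(),u.max(),v.min(),v.max())
    m=np.zeros((480,640),bool) if not m.any() else m
    P=X[m]; P=P[P[:,2]>.02]; print(np.round(P.mean(0),4),np.round(P.min(0),4),np.round(P.max(0),4))
    print("proj", np.round(proj(s,[[.42,.031,0],[.42,.031,.018],[.42,.031,.03]]),1))
    sc=dict(np.load("scene0.npz")); X=cloud(sc); m=(np.hypot(X[...,0]-.43,X[...,1]-.037)<.03)&(X[...,2]>.02)&(X[...,2]<.034);P=X[m]; print("old",np.round(P.mean(0),4),np.round(P.min(0),4),np.round(P.max(0),4))
```

```text
t 7.85 p [0.4498 0.0314 0.149 ] F [ 0.2  0.5 -0.3] M [ 0.07 -0.19  0.  ] open mm 52.7
[ 0.54348565  0.99631051 -1.3398257   2.13321702  1.15700423  1.09940368
  0.30790716]
travel [0.1965 0.027  0.5272] rot [ 0.0008 -0.0003  0.0002] yaw now -170.96
scene 0.53 [370. 259.] 150 [0.427 0.033 0.015]
117 364 375 251 263
[0.4227 0.0317 0.025 ] [0.4088 0.0208 0.0201] [0.4306 0.0411 0.0302]
proj [[369.1 263.8]
 [369.5 256.8]
 [369.8 252.1]]
old [0.4288 0.0368 0.025 ] [0.419  0.0266 0.0203] [0.4365 0.0466 0.0297]
```

Emit:
play_rows(commands=[{"delta_rot":[0,0,0],"travel":[0.2,0.027,0.5],"gripper":0.1},{"delta_rot":[0,0,0],"travel":[0.2,0.027,0.5],"gripper":0.1},{"delta_rot":[0,0,0],"travel":[0.2,0.027,0.65],"gripper":0.1},{"delta_rot":[0,0,0],"travel":[0.2,0.027,0.65],"gripper":0.1}])

```text
clock: 8.45
tool_pos: [0.42, 0.0322, 0.0514]
eef_rot: [-0.079, 0.997, 0.002, -0.001]
contact_force: [-0.3, -0.3, 0.1]
opening: 0.547
```

Run:
```python
from h import *
print(pose()["q"]); mv([.419,.031,.004],189)
```

```text
t 8.45 p [0.42   0.0322 0.0514] F [-0.3 -0.3  0.1] M [ 0.07 -0.17 -0.02] open mm 48.1
[ 0.46937022  1.14813328 -1.20254461  2.26958487  1.44879699  1.0257875
  0.04259494]
travel [ 0.0078 -0.0082  0.316 ] rot [ 0.0012 -0.0004  0.0002] yaw now -170.96
```

Emit:
play_rows(commands=[{"delta_rot":[0,0,0],"travel":[0.008,-0.008,0.15],"gripper":0.1},{"delta_rot":[0,0,0],"travel":[0.008,-0.008,0.3],"gripper":0.1},{"delta_rot":[0,0,0],"travel":[0.008,-0.008,0.315],"gripper":0.1},{"delta_rot":[0,0,0],"travel":[0.008,-0.008,0.315],"gripper":0.1}])

```text
clock: 8.95
tool_pos: [0.4207, 0.0318, 0.0061]
eef_rot: [-0.079, 0.997, 0.002, 0.001]
contact_force: [0.4, -0.1, 0.6]
opening: 0.553
```

Run:
```python
from h import *
print(pose()["q"]); mv([.419,.031,.004],189)
s=viewer.snapshot("scene"); u,v=np.round(proj(s,(.42,.031,.02))[0]).astype(int)
save("cap2",cv2.resize(s["color"][v-35:v+35,u-45:u+45],(450,350),interpolation=cv2.INTER_CUBIC))
```

```text
t 8.95 p [0.4207 0.0318 0.0061] F [ 0.4 -0.1  0.6] M [ 0.04 -0.06  0.01] open mm 48.6
[ 0.4505945   1.24048508 -1.14853956  2.27504699  1.57878145  1.03636903
 -0.0274173 ]
travel [ 0.0122 -0.0036  0.0139] rot [0.0015 0.0009 0.0002] yaw now -170.96
```

View pics/cap2.png

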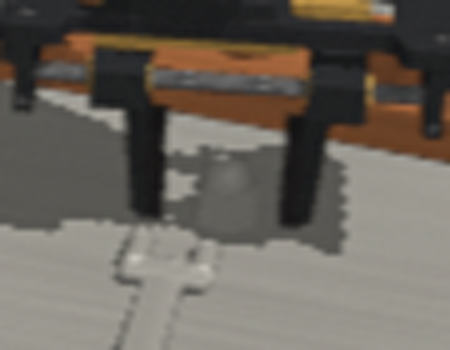

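The nut, at (228,195), stands between the two fingers. Now to close, lift, and check the width.

Emit:
play_rows(commands=[{"delta_rot":[0,0,0],"travel":[0.01,0,0.012],"gripper":-1},{"delta_rot":[0,0,0],"travel":[0.01,0,0.012],"gripper":-1},{"delta_rot":[0,0,0],"travel":[0.01,0,0.012],"gripper":-1},{"delta_rot":[0,0,0],"travel":[0.01,0,0.012],"gripper":-1},{"delta_rot":[0,0,0],"travel":[0.01,0,0.012],"gripper":-1}], force=25)

```text
clock: 9.62
tool_pos: [0.4189, 0.0315, 0.0036]
eef_rot: [-0.079, 0.997, 0.002, 0.001]
contact_force: [-0.1, -0.7, 5.0]
opening: 0.271
```

Emit:
play_rows(commands=[{"delta_rot":[0,0,0],"travel":[0,0,-0.3],"gripper":-1},{"delta_rot":[0,0,0],"travel":[0,0,-0.7],"gripper":-1},{"delta_rot":[0,0,0],"travel":[0,0,-1.0],"gripper":-1},{"delta_rot":[0,0,0],"travel":[0,0,-1.0],"gripper":-1}])

```text
clock: 10.12
tool_pos: [0.4202, 0.0311, 0.1557]
eef_rot: [-0.079, 0.997, 0.002, 0.004]
contact_force: [0.5, 0.9, -0.5]
opening: 0.271
```

Run:
```python
from h import *
print(pose()["q"]); mv([.669,-.018,.155],189)
```

```text
t 10.12 p [0.4202 0.0311 0.1557] F [ 0.5  0.9 -0.5] M [ 0.09 -0.2   0.01] open mm 23.8
[ 0.54513885  0.94091187 -1.32777254  2.21754907  1.15525963  1.03007798
  0.24909696]
travel [-1.5872 -0.583   0.0144] rot [0.0012 0.0023 0.0001] yaw now -170.99
```

Emit:
play_rows(commands=[{"delta_rot":[0,0,0],"travel":[-0.79,-0.29,0],"gripper":-1},{"delta_rot":[0,0,0],"travel":[-0.79,-0.29,0],"gripper":-1},{"delta_rot":[0,0,0],"travel":[-0.79,-0.29,0],"gripper":-1}])

```text
clock: 10.5
tool_pos: [0.5457, 0.0047, 0.1511]
eef_rot: [-0.075, 0.997, 0.002, 0.001]
contact_force: [-0.7, 0.6, -1.1]
opening: 0.271
```

Emit:
play_rows(commands=[{"delta_rot":[0,0,0],"travel":[-0.79,-0.29,0],"gripper":-1},{"delta_rot":[0,0,0],"travel":[-0.79,-0.29,0],"gripper":-1},{"delta_rot":[0,0,0],"travel":[-0.79,-0.29,0],"gripper":-1}])

```text
clock: 10.88
tool_pos: [0.6686, -0.0193, 0.1509]
eef_rot: [-0.076, 0.997, 0.002, 0.0]
contact_force: [-0.6, 0.7, -1.0]
opening: 0.267
```

Run:
```python
from h import *
print(pose()["q"]); mv([.6695,-.018,.042],189)
```

```text
t 10.88 p [ 0.6686 -0.0193  0.1509] F [-0.6  0.7 -1. ] M [ 0.09 -0.09  0.04] open mm 23.5
[ 0.49116717  1.1322076  -1.24110652  1.4721564   1.08344799  1.31487473
  0.87897408]
travel [-0.0063  0.0052  0.726 ] rot [ 0.0012  0.0004 -0.0017] yaw now -171.31
```

Emit:
play_rows(commands=[{"delta_rot":[0,0,0],"travel":[-0.006,0.005,0.35],"gripper":-1},{"delta_rot":[0,0,0],"travel":[-0.006,0.005,0.72],"gripper":-1},{"delta_rot":[0,0,0],"travel":[-0.006,0.005,0.72],"gripper":-1},{"delta_rot":[0,0,0],"travel":[-0.006,0.005,0.72],"gripper":-1},{"delta_rot":[0,0,0],"travel":[-0.006,0.005,0.72],"gripper":-0.18},{"delta_rot":[0,0,0],"travel":[-0.006,0.005,0.72],"gripper":-0.18},{"delta_rot":[0,0,0],"travel":[-0.006,0.005,0.72],"gripper":-0.18},{"delta_rot":[0,0,0],"travel":[-0.006,0.005,0.35],"gripper":-0.18},{"delta_rot":[0,0,0],"travel":[-0.006,0.005,0],"gripper":-0.18}])

```text
clock: 12.0
tool_pos: [0.667, -0.0169, 0.1548]
eef_rot: [-0.079, 0.997, 0.002, 0.001]
contact_force: [0.4, -1.0, -0.1]
opening: 0.411
```

Emit:
play_rows(commands=[{"delta_rot":[0,0,0],"travel":[0.4,0.7,-0.2],"gripper":-0.1},{"delta_rot":[0,0,0],"travel":[0.4,0.7,-0.2],"gripper":-0.1},{"delta_rot":[0,0,0],"travel":[0.4,0.7,-0.2],"gripper":-0.1},{"delta_rot":[0,0,0],"travel":[0.4,0.7,-0.2],"gripper":-0.1}])

```text
clock: 12.5
tool_pos: [0.5918, 0.0764, 0.1839]
eef_rot: [-0.079, 0.997, 0.002, 0.001]
contact_force: [0.6, -0.5, 0.1]
opening: 0.449
```

Run:
```python
from h import *
print(pose()["q"])
A=[]
for c in ("top","scene"):
    s=viewer.snapshot(c); np.savez(c+"2.npz",**s); X=cloud(s); ok=s["z_map"]>0
    for q,w in (((.6695,-.018,.04),30),((.504,-.264,.06),25)):
        u,v=np.round(proj(s,q)[0]).astype(int)
        A.append(cv2.resize(s["color"][v-w:v+w,u-w:u+w],(350,350),interpolation=cv2.INTER_CUBIC))
    # bar-top centre of socket 2
    m=ok&(np.hypot(X[...,0]-.505,X[...,1]-.264)<.03)&(X[...,2]>.094); P=X[m]
    print(c,len(P),np.round((P.max(0)+P.min(0))/2,4),np.round(P.mean(0),4))
    m=ok&(np.hypot(X[...,0]-.669,X[...,1]+.018)<.035)&(X[...,2]>.008)&(X[...,2]<.05); print(c,"in cup",m.sum(),np.round(np.median(X[m],0),3))
save("chk",cv2.resize(np.vstack([np.hstack(A[:2]),np.hstack(A[2:])]),(600,600)))
```

```text
t 12.5 p [0.5918 0.0764 0.1839] F [ 0.6 -0.5  0.1] M [ 0.06 -0.11  0.02] open mm 39.5
[ 0.40358986  1.03044429 -1.2785628   1.68410822  1.03922748  1.25851748
  0.61411396]
top 511 [0.5076 0.2649 0.1199] [0.5092 0.2633 0.1163]
top in cup 0 [nan nan nan]
scene 540 [0.517  0.2641 0.1251] [0.5192 0.2654 0.129 ]
scene in cup 22 [ 0.666 -0.017  0.032]
  return _methods._mean(a, axis=axis, dtype=dtype,
  ret = um.true_divide(
```

View pics/chk.png

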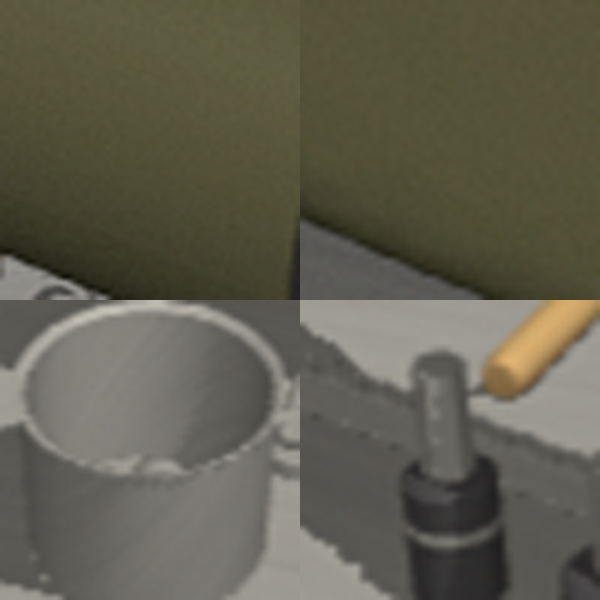

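The cap nut is in the cup: its dome shows at (140,465). Next is the middle socket.

Emit:
play_rows(commands=[{"delta_rot":[0,0,0],"travel":[0.31,-0.717,0],"gripper":-0.1},{"delta_rot":[0,0,0],"travel":[0.31,-0.717,0],"gripper":-0.1},{"delta_rot":[0,0,0],"travel":[0.31,-0.717,0],"gripper":-0.1}])

```text
clock: 12.98
tool_pos: [0.5616, -0.0432, 0.1814]
eef_rot: [-0.074, 0.997, 0.001, -0.001]
contact_force: [0.2, 0.3, -0.4]
opening: 0.453
```

Emit:
play_rows(commands=[{"delta_rot":[0,0,0],"travel":[0.31,-0.717,0],"gripper":-0.1},{"delta_rot":[0,0,0],"travel":[0.31,-0.717,0],"gripper":-0.1},{"delta_rot":[0,0,0],"travel":[0.31,-0.717,0],"gripper":-0.1}])

```text
clock: 13.35
tool_pos: [0.5325, -0.155, 0.1813]
eef_rot: [-0.074, 0.997, 0.002, -0.0]
contact_force: [-0.5, 0.7, 0.3]
opening: 0.448
```

Emit:
play_rows(commands=[{"delta_rot":[0,0,-0.1],"travel":[0.31,-0.717,0],"gripper":-0.1},{"delta_rot":[0,0,-0.1],"travel":[0.31,-0.717,0],"gripper":-0.1},{"delta_rot":[0,0,-0.1],"travel":[0.31,-0.717,0],"gripper":-0.1}])

```text
clock: 13.72
tool_pos: [0.5036, -0.2674, 0.1808]
eef_rot: [-0.23, 0.973, 0.002, 0.0]
contact_force: [0.7, 1.7, -0.9]
opening: 0.447
```

Run:
```python
from h import *
print(pose()["q"]); mv([.5045,-.264,.120],207)
```

```text
t 13.72 p [ 0.5036 -0.2674  0.1808] F [ 0.7  1.7 -0.9] M [ 0.13 -0.14  0.01] open mm 39.4
[ 1.06127325  1.06948511 -1.38057138  1.76201558  1.09385016  1.31156596
  1.44616289]
travel [-0.0149  0.0154  0.4055] rot [ 0.0014  0.0006 -0.0023] yaw now -153.42
```

Emit:
play_rows(commands=[{"delta_rot":[0,0,0],"travel":[-0.015,0.015,0.4],"gripper":-0.1},{"delta_rot":[0,0,0],"travel":[-0.015,0.015,0.6],"gripper":-0.1},{"delta_rot":[0,0,0],"travel":[-0.015,0.015,0.8],"gripper":-0.1},{"delta_rot":[0,0,0],"travel":[-0.015,0.015,0.8],"gripper":-0.1},{"delta_rot":[0,0,0],"travel":[-0.015,0.015,0.8],"gripper":-0.1}], force=8)

```text
clock: 14.35
tool_pos: [0.5069, -0.2585, 0.0635]
eef_rot: [-0.234, 0.972, 0.002, 0.002]
contact_force: [0.2, -0.1, -0.2]
opening: 0.447
```

Run:
```python
from h import *
pose(); mv([.5045,-.264,.061],207)
A=[]
s=viewer.snapshot("scene"); np.savez("scene3.npz",**s); u,v=np.round(proj(s,(.504,-.264,.07))[0]).astype(int)
A.append(cv2.resize(s["color"][v-30:v+30,u-30:u+30],(400,400),interpolation=cv2.INTER_CUBIC))
s=viewer.snapshot("top"); np.savez("top3.npz",**s); u,v=np.round(proj(s,(.62,.274,.16))[0]).astype(int)
A.append(cv2.resize(s["color"][v-16:v+16,u-16:u+16],(400,400),interpolation=cv2.INTER_CUBIC))
save("s3",np.hstack(A))
```

```text
t 14.35 p [ 0.5069 -0.2585  0.0635] F [ 0.2 -0.1 -0.2] M [ 0.06 -0.1   0.  ] open mm 39.3
travel [ 0.0309 -0.0251  0.0162] rot [0.0011 0.0018 0.0007] yaw now -152.88
```

View pics/s3.png

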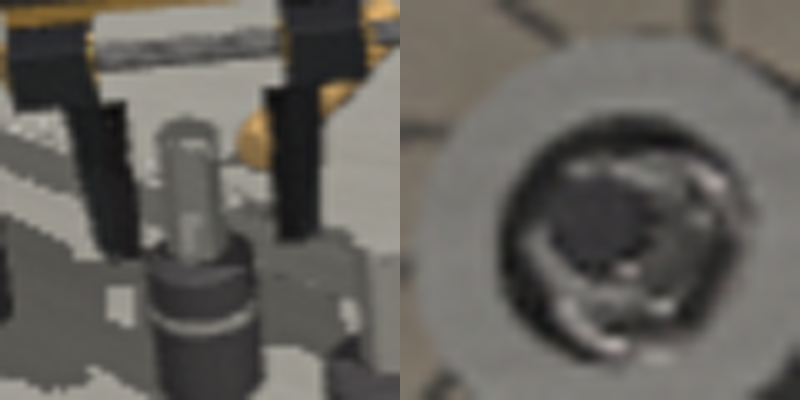

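Emit:
play_rows(commands=[{"delta_rot":[0,0,0],"travel":[0.031,-0.025,0.016],"gripper":-0.1},{"delta_rot":[0,0,0],"travel":[0.031,-0.025,0.016],"gripper":-0.3},{"delta_rot":[0,0,0],"travel":[0.031,-0.025,0.016],"gripper":-1},{"delta_rot":[0,0,0],"travel":[0.031,-0.025,0.016],"gripper":-1},{"delta_rot":[0,0,0],"travel":[0.031,-0.025,0.016],"gripper":-1},{"delta_rot":[0,0,0],"travel":[0.031,-0.025,0.016],"gripper":-1}])

```text
clock: 15.2
tool_pos: [0.5031, -0.2651, 0.0598]
eef_rot: [-0.234, 0.972, 0.002, 0.001]
contact_force: [-0.2, 0.6, 1.1]
opening: 0.201
```

Emit:
play_rows(commands=[{"delta_rot":[0,0,0],"travel":[0,0,0],"gripper":-1},{"delta_rot":[0,0,0],"travel":[0,0,0],"gripper":-1},{"delta_rot":[0,0,0],"travel":[0,0,0],"gripper":-1}], force=45)

```text
clock: 15.58
tool_pos: [0.5031, -0.2652, 0.0598]
eef_rot: [-0.234, 0.972, 0.002, 0.001]
contact_force: [-1.2, 0.6, 2.6]
opening: 0.191
```

Run:
```python
from h import *
pose(); mv([.5045,-.264,.061],207)
```

```text
t 15.57 p [ 0.5031 -0.2652  0.0598] F [-1.2  0.6  2.6] M [0.33 0.12 0.07] open mm 16.8
travel [-0.0119  0.0026 -0.0078] rot [0.0012 0.0011 0.0004] yaw now -152.93
```

Emit:
play_rows(commands=[{"delta_rot":[0,0,0],"travel":[0,0,-0.1],"gripper":-1},{"delta_rot":[0,0,0],"travel":[0,0,-0.3],"gripper":-1},{"delta_rot":[0,0,0],"travel":[0,0,-0.3],"gripper":-1},{"delta_rot":[0,0,0],"travel":[0,0,-0.3],"gripper":-1}], force=60)

```text
clock: 16.08
tool_pos: [0.5025, -0.2661, 0.104]
eef_rot: [-0.234, 0.972, 0.002, 0.0]
contact_force: [-0.1, -0.3, -3.0]
opening: 0.181
```

Run:
```python
from h import *
pose()
s=viewer.snapshot("scene"); np.savez("scene4.npz",**s); u,v=np.round(proj(s,(.504,-.264,.09))[0]).astype(int)
save("s4",cv2.resize(s["color"][v-40:v+40,u-40:u+40],(560,560),interpolation=cv2.INTER_CUBIC))
```

```text
t 16.07 p [ 0.5025 -0.2661  0.104 ] F [-0.1 -0.3 -3. ] M [ 0.06 -0.11  0.01] open mm 15.9
```

View pics/s4.png

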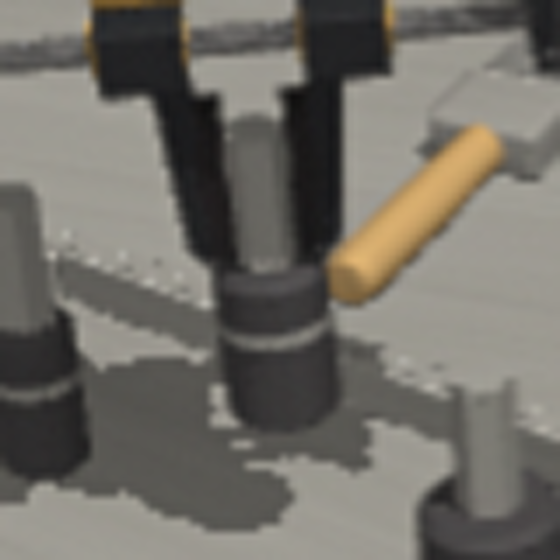

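Socket gripped on flats (15.9 mm), lifted and upright. Next I carry it toward the mill and estimate the nut's yaw from the stored depth maps.

Emit:
play_rows(commands=[{"delta_rot":[0,0,0],"travel":[0,0,-0.97],"gripper":-1},{"delta_rot":[0,0,0],"travel":[0,0,-0.97],"gripper":-1},{"delta_rot":[0,0,0],"travel":[0,0,-0.97],"gripper":-1},{"delta_rot":[0,0,0],"travel":[0,0,-0.97],"gripper":-1}])

```text
clock: 16.62
tool_pos: [0.5028, -0.2666, 0.2501]
eef_rot: [-0.234, 0.972, 0.001, 0.001]
contact_force: [-0.1, -0.5, -3.9]
opening: 0.178
```

Run:
```python
from h import *
print(pose()["q"]); mv([.62,.264,.25],207)
for c,ns,ctr in (("top",(0,3),(.6184,.2738)),("scene",(0,1,2,3,4),(.6216,.2742))):
    P=[]; I=[]
    for n in ns:
        s=dict(np.load(f"{c}{n}.npz")); X=cloud(s); m=(s["z_map"]>0)&(np.hypot(X[...,0]-ctr[0],X[...,1]-ctr[1])<.0185)
        P.append(X[m])
    P=np.vstack(P); d=P[:,:2]-ctr; a=np.arctan2(d[:,1],d[:,0]); rr=np.hypot(*d.T)
    up=P[:,2]>.1445
    print(c,len(P),"up",up.sum())
    best=[]
    for y in range(0,60,3):
        b=(a-np.radians(y)+np.pi/6)%(np.pi/3)-np.pi/6; ap=rr*np.cos(b)   # distance square to nearest flat
        ins=ap<.012; best.append((ins==up).sum())
    print(list(zip(range(0,60,3),best)))
```

```text
t 16.62 p [ 0.5028 -0.2666  0.2501] F [-0.1 -0.5 -3.9] M [ 0.08 -0.05  0.04] open mm 15.7
[ 1.07498503  0.96494236 -1.40943295  1.69621799  0.97410832  1.36440933
  1.53495897]
travel [-2.3038  2.7958  0.0132] rot [0.0007 0.0008 0.0002] yaw now -152.97
top 504 up 358
[(0, np.int64(416)), (3, np.int64(417)), (6, np.int64(420)), (9, np.int64(419)), (12, np.int64(413)), (15, np.int64(409)), (18, np.int64(407)), (21, np.int64(415)), (24, np.int64(413)), (27, np.int64(414)), (30, np.int64(412)), (33, np.int64(411)), (36, np.int64(411)), (39, np.int64(410)), (42, np.int64(409)), (45, np.int64(410)), (48, np.int64(411)), (51, np.int64(413)), (54, np.int64(417)), (57, np.int64(418))]
scene 1148 up 1021
[(0, np.int64(982)), (3, np.int64(984)), (6, np.int64(983)), (9, np.int64(987)), (12, np.int64(980)), (15, np.int64(972)), (18, np.int64(968)), (21, np.int64(968)), (24, np.int64(967)), (27, np.int64(964)), (30, np.int64(965)), (33, np.int64(964)), (36, np.int64(961)), (39, np.int64(959)), (42, np.int64(961)), (45, np.int64(962)), (48, np.int64(964)), (51, np.int64(968)), (54, np.int64(975)), (57, np.int64(975))]
```

Both views put a flat of the nut at about 6° ± 3°, so the tool yaw should be about 216°.

Emit:
play_rows(commands=[{"delta_rot":[0,0,0],"travel":[-0.778,0.952,0],"gripper":-1},{"delta_rot":[0,0,0],"travel":[-0.778,0.952,0],"gripper":-1},{"delta_rot":[0,0,0],"travel":[-0.778,0.952,0],"gripper":-1},{"delta_rot":[0,0,0],"travel":[-0.778,0.952,0],"gripper":-1}])

```text
clock: 17.12
tool_pos: [0.5412, -0.0808, 0.2492]
eef_rot: [-0.239, 0.971, 0.004, 0.0]
contact_force: [0.6, -1.3, -2.8]
opening: 0.18
```

Emit:
play_rows(commands=[{"delta_rot":[0,0,0],"travel":[-0.778,0.952,0],"gripper":-1},{"delta_rot":[0,0,0],"travel":[-0.778,0.952,0],"gripper":-1},{"delta_rot":[0,0,0],"travel":[-0.778,0.952,0],"gripper":-1},{"delta_rot":[0,0,0],"travel":[-0.778,0.952,0],"gripper":-1}])

```text
clock: 17.62
tool_pos: [0.5797, 0.0988, 0.25]
eef_rot: [-0.238, 0.971, 0.003, 0.0]
contact_force: [0.4, -0.8, -3.4]
opening: 0.185
```

Emit:
play_rows(commands=[{"delta_rot":[0,0,-0.05],"travel":[-0.778,0.952,0],"gripper":-1},{"delta_rot":[0,0,-0.05],"travel":[-0.778,0.952,0],"gripper":-1},{"delta_rot":[0,0,-0.05],"travel":[-0.778,0.952,0],"gripper":-1},{"delta_rot":[0,0,-0.05],"travel":[-0.778,0.952,0],"gripper":-1},{"delta_rot":[0,0,-0.05],"travel":[-0.778,0.952,0],"gripper":-1}])

```text
clock: 18.25
tool_pos: [0.62, 0.2716, 0.2503]
eef_rot: [-0.309, 0.951, 0.0, -0.0]
contact_force: [-0.1, -0.6, -3.3]
opening: 0.181
```

Run:
```python
from h import *
st=pose(); print(st["q"]); mv([.62,.274,.235],216)
s=viewer.snapshot("scene"); np.savez("scene5.npz",**s); X=cloud(s)
t=st["tool_pos"]; pp=t-[0,0,.056]
m=(s["z_map"]>0)&(np.hypot(X[...,0]-pp[0],X[...,1]-pp[1])<.03)&(X[...,2]>pp[2]+.004)&(X[...,2]<pp[2]+.045)
from scipy.optimize import least_squares
f=least_squares(lambda q:np.hypot(X[m][:,0]-q[0],X[m][:,1]-q[1])-.0165,pp[:2],loss="soft_l1",f_scale=.001); print("body axis by scene depth",np.round(f.x,4),m.sum(),"tcp",np.round(t,4))
v,u=np.nonzero(m); print("cols",[ (k,u[v==k].min(),u[v==k].max()) for k in np.unique(v)[::4]])
for d in (-.0165,.0165):
    pass
print(np.round(proj(s,[pp+[0,0,z] for z in (.005,.025,.045)]),1))
u,v=np.round(proj(s,(.62,.274,.19))[0]).astype(int)
A=[cv2.resize(s["color"][v-50:v+50,u-50:u+50],(400,400),interpolation=cv2.INTER_CUBIC)]
s=viewer.snapshot("top"); u,v=np.round(proj(s,(.62,.274,.19))[0]).astype(int)
A+=[cv2.resize(s["color"][v-50:v+50,u-50:u+50],(400,400),interpolation=cv2.INTER_CUBIC)]
save("s5",np.hstack(A))
```

```text
t 18.25 p [0.62   0.2716 0.2503] F [-0.1 -0.6 -3.3] M [ 0.01 -0.11  0.01] open mm 15.9
[ 0.03725359  1.01743214 -1.27068037  1.34942327  0.95986167  1.44072659
  1.01332017]
travel [-0.0092  0.0131  0.1017] rot [ 0.0002 -0.0002 -0.0002] yaw now -144.04
body axis by scene depth [0.6212 0.2708] 531 tcp [0.62   0.2716 0.2503]
cols [(np.int64(236), np.int64(496), np.int64(497)), (np.int64(240), np.int64(496), np.int64(519)), (np.int64(244), np.int64(495), np.int64(518)), (np.int64(248), np.int64(494), np.int64(517)), (np.int64(252), np.int64(493), np.int64(516)), (np.int64(256), np.int64(492), np.int64(515)), (np.int64(260), np.int64(494), np.int64(514)), (np.int64(264), np.int64(504), np.int64(504))]
[[503.6 257.1]
 [506.1 246.3]
 [508.7 235.2]]
```

View pics/s5.png

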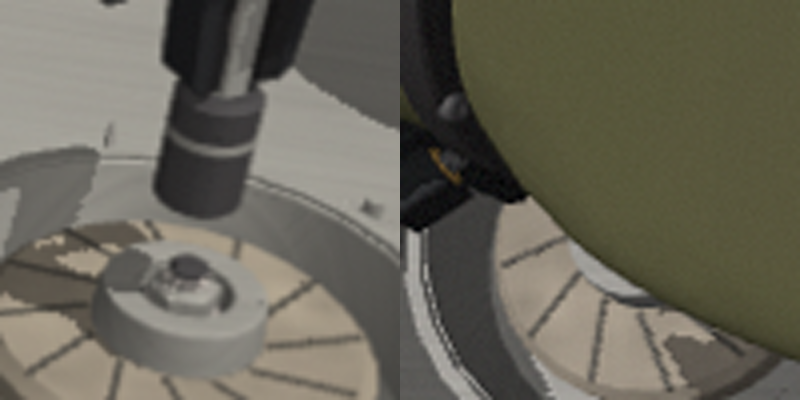

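Emit:
play_rows(commands=[{"delta_rot":[0,0,0],"travel":[-0.016,0.0165,0.1],"gripper":-1},{"delta_rot":[0,0,0],"travel":[-0.016,0.0165,0.2],"gripper":-1},{"delta_rot":[0,0,0],"travel":[-0.016,0.0165,0.255],"gripper":-1},{"delta_rot":[0,0,0],"travel":[-0.016,0.0165,0.255],"gripper":-1},{"delta_rot":[0,0,0],"travel":[-0.016,0.0165,0.255],"gripper":-1}])

```text
clock: 18.98
tool_pos: [0.6203, 0.2784, 0.215]
eef_rot: [-0.31, 0.951, 0.002, 0.002]
contact_force: [-0.2, -0.2, -3.2]
opening: 0.184
```

Run:
```python
from h import *
pose(); mv([.6205,.275,.205],216)
```

```text
t 18.98 p [0.6203 0.2784 0.215 ] F [-0.2 -0.2 -3.2] M [ 0.15 -0.13 -0.02] open mm 16.2
travel [ 0.0126 -0.0192  0.0664] rot [0.0011 0.0014 0.0003] yaw now -143.94
```

Emit:
play_rows(commands=[{"delta_rot":[0,0,0],"travel":[0.013,-0.019,0.0],"gripper":-1},{"delta_rot":[0,0,0],"travel":[0.013,-0.019,0.02],"gripper":-1},{"delta_rot":[0,0,0],"travel":[0.013,-0.019,0.02],"gripper":-1},{"delta_rot":[0,0,0],"travel":[0.013,-0.019,0.02],"gripper":-1}])

```text
clock: 19.48
tool_pos: [0.6203, 0.2747, 0.2116]
eef_rot: [-0.31, 0.951, 0.002, 0.001]
contact_force: [-0.0, -0.7, -2.9]
opening: 0.179
```

Run:
```python
from h import *
pose(); mv([.6205,.275,.205],216)
s=viewer.snapshot("scene"); np.savez("scene6.npz",**s); X=cloud(s); st=r.get_state()
t=st["tool_pos"]; pp=t-[0,0,.056]
m=(s["z_map"]>0)&(np.hypot(X[...,0]-pp[0],X[...,1]-pp[1])<.03)&(X[...,2]>pp[2]+.006)&(X[...,2]<pp[2]+.045)
from scipy.optimize import least_squares
f=least_squares(lambda q:np.hypot(X[m][:,0]-q[0],X[m][:,1]-q[1])-.0165,pp[:2],loss="soft_l1",f_scale=.001); print("body axis by scene depth",np.round(f.x,4),m.sum(),"tcp",np.round(t,4))
# hub outer cylinder by the same method
a=[]
for n in (0,1,2,3,4):
    s=dict(np.load(f"scene{n}.npz")); X=cloud(s); m=(s["z_map"]>0)&(np.hypot(X[...,0]-.621,X[...,1]-.274)<.042)&(X[...,2]>.125)&(X[...,2]<.144)&(np.hypot(X[...,0]-.621,X[...,1]-.274)>.026)
    f=least_squares(lambda q:np.hypot(X[m][:,0]-q[0],X[m][:,1]-q[1])-.032,[.621,.274],loss="soft_l1",f_scale=.001); a.append(np.r_[f.x,m.sum()])
print(np.round(a,4))
```

```text
t 19.48 p [0.6203 0.2747 0.2116] F [-0.  -0.7 -2.9] M [ 0.1  -0.1  -0.04] open mm 15.8
travel [-0.0017  0.0006  0.0441] rot [0.001  0.0012 0.0004] yaw now -143.93
body axis by scene depth [0.6214 0.2739] 477 tcp [0.6203 0.2748 0.2116]
[[6.215e-01 2.744e-01 7.200e+02]
 [6.214e-01 2.744e-01 7.310e+02]
 [6.215e-01 2.743e-01 7.120e+02]
 [6.215e-01 2.744e-01 7.200e+02]
 [6.215e-01 2.743e-01 7.320e+02]]
```

Within about 0.5 mm of the hub axis. Now to lower gently.

Emit:
play_rows(commands=[{"delta_rot":[0,0,0],"travel":[-0.002,0.003,0.015],"gripper":-1},{"delta_rot":[0,0,0],"travel":[-0.002,0.003,0.03],"gripper":-1},{"delta_rot":[0,0,0],"travel":[-0.002,0.003,0.04],"gripper":-1},{"delta_rot":[0,0,0],"travel":[-0.002,0.003,0.04],"gripper":-1}])

```text
clock: 20.02
tool_pos: [0.6204, 0.2757, 0.2066]
eef_rot: [-0.31, 0.951, 0.002, 0.002]
contact_force: [-1.4, -0.2, 4.7]
opening: 0.18
```

Run:
```python
from h import *
pose(); mv([.6203,.2752,.195],216)
```

```text
t 20.02 p [0.6204 0.2757 0.2066] F [-1.4 -0.2  4.7] M [-0.02  0.16  0.  ] open mm 15.9
travel [ 0.003  -0.0028  0.077 ] rot [0.0011 0.0016 0.0004] yaw now -143.94
```

Emit:
play_rows(commands=[{"delta_rot":[0,0,0.02],"travel":[0.002,-0.002,0.015],"gripper":-1},{"delta_rot":[0,0,0.04],"travel":[0.002,-0.002,0.015],"gripper":-1},{"delta_rot":[0,0,0.04],"travel":[0.002,-0.002,0.015],"gripper":-1}])

```text
clock: 20.4
tool_pos: [0.6208, 0.2757, 0.2061]
eef_rot: [-0.249, 0.969, 0.003, 0.003]
contact_force: [-1.3, -2.4, 11.2]
opening: 0.182
```

Run:
```python
from h import *
pose(); mv([.6203,.2752,.195],216)
```

```text
t 20.4 p [0.6208 0.2757 0.2061] F [-1.3 -2.4 11.2] M [-0.28  0.29  0.09] open mm 16.0
travel [ 0.0051 -0.0018  0.0736] rot [ 0.0012  0.0022 -0.0399] yaw now -151.18
```

Emit:
play_rows(commands=[{"delta_rot":[0,0,-0.03],"travel":[0,0,0],"gripper":-1},{"delta_rot":[0,0,-0.06],"travel":[0,0,0],"gripper":-1},{"delta_rot":[0,0,-0.08],"travel":[0,0,0],"gripper":-1},{"delta_rot":[0,0,-0.08],"travel":[0,0,0],"gripper":-1}])

```text
clock: 20.9
tool_pos: [0.6204, 0.277, 0.2061]
eef_rot: [-0.369, 0.929, 0.004, 0.003]
contact_force: [-1.6, 0.9, 10.8]
opening: 0.184
```

Run:
```python
from h import *
pose(); mv([.6203,.2752,.195],216)
```

```text
t 20.9 p [0.6204 0.277  0.2061] F [-1.6  0.9 10.8] M [ 0.2   0.32 -0.08] open mm 16.2
travel [ 0.0091 -0.0088  0.0736] rot [0.0017 0.0027 0.0406] yaw now -136.69
```

Emit:
play_rows(commands=[{"delta_rot":[0.0017,0.0027,0.04],"travel":[0.009,-0.009,-0.03],"gripper":-1},{"delta_rot":[0.0017,0.0027,0.04],"travel":[0.009,-0.009,-0.03],"gripper":-1},{"delta_rot":[0.0017,0.0027,0.04],"travel":[0.009,-0.009,-0.03],"gripper":-1},{"delta_rot":[0.0017,0.0027,0.04],"travel":[0.009,-0.009,-0.03],"gripper":-1}])

```text
clock: 21.4
tool_pos: [0.6203, 0.2733, 0.2081]
eef_rot: [-0.31, 0.951, -0.002, -0.001]
contact_force: [-0.7, 0.9, 2.1]
opening: 0.185
```

```bash
cat > meas.py <<'E'
from h import *
from scipy.optimize import least_squares
def axis(zoff=.056):
    st=pose(); s=viewer.snapshot("scene"); X=cloud(s); t=st["tool_pos"]; pp=t-[0,0,zoff]
    out=[]
    for lo,hi in ((.006,.026),(.026,.047)):
        m=(s["z_map"]>0)&(np.hypot(X[...,0]-pp[0],X[...,1]-pp[1])<.025)&(X[...,2]>pp[2]+lo)&(X[...,2]<pp[2]+hi)
        f=least_squares(lambda q:np.hypot(X[m][:,0]-q[0],X[m][:,1]-q[1])-.0165,pp[:2],loss="soft_l1",f_scale=.001); out.append(f.x)
    print("axis low/high",np.round(out,4),"hub .6215 .2744")
    m=(s["z_map"]>0)&(np.hypot(X[...,0]-pp[0],X[...,1]-pp[1])<.025); return s,X
E
python3 - <<'E'
from meas import *
axis(); mv([.6203,.2752,.2055],216)
E
```

```text
t 21.4 p [0.6203 0.2733 0.2081] F [-0.7  0.9  2.1] M [ 0.34  0.02 -0.01] open mm 16.2
axis low/high [[0.6207 0.2721]
 [0.6213 0.2723]] hub .6215 .2744
travel [-0.0079  0.0102  0.0169] rot [-0.0007 -0.0012  0.0006] yaw now -143.89
```

Emit:
play_rows(commands=[{"delta_rot":[0,0,0],"travel":[-0.011,0.01,-0.015],"gripper":-1},{"delta_rot":[0,0,0],"travel":[-0.011,0.01,-0.015],"gripper":-1},{"delta_rot":[0,0,0],"travel":[-0.011,0.01,0.01],"gripper":-1},{"delta_rot":[0,0,0],"travel":[-0.011,0.01,0.02],"gripper":-1},{"delta_rot":[0,0,0],"travel":[-0.011,0.01,0.025],"gripper":-1},{"delta_rot":[0,0,0],"travel":[-0.011,0.01,0.025],"gripper":-1}])

```text
clock: 22.2
tool_pos: [0.6209, 0.2757, 0.2063]
eef_rot: [-0.309, 0.951, -0.002, -0.001]
contact_force: [-1.0, -2.2, 9.5]
opening: 0.18
```

Run:
```python
from meas import *
axis(); mv([.6207,.2755,.2045],216)
```

```text
t 22.2 p [0.6209 0.2757 0.2063] F [-1.  -2.2  9.5] M [-0.29  0.33 -0.02] open mm 15.8
axis low/high [[0.6209 0.274 ]
 [0.6215 0.2745]] hub .6215 .2744
travel [0.0018 0.0001 0.0121] rot [-0.0008 -0.0007  0.0003] yaw now -143.95
```

Run:
```python
from h import *
from scipy.optimize import least_squares
def fits(s,pp,tag):
    X=cloud(s); o=[]
    for lo,hi in ((.006,.018),(.018,.03),(.03,.046)):
        m=(s["z_map"]>0)&(np.hypot(X[...,0]-pp[0],X[...,1]-pp[1])<.025)&(X[...,2]>pp[2]+lo)&(X[...,2]<pp[2]+hi)
        f=least_squares(lambda q:np.hypot(X[m][:,0]-q[0],X[m][:,1]-q[1])-.0165,pp[:2],loss="soft_l1",f_scale=.001); o.append(f.x)
    print(tag,np.round(o,4).tolist())
fits(dict(np.load("scene0.npz")),np.array([.504,-.264,.004]),"standing in tray")
fits(dict(np.load("scene5.npz")),np.array([.62,.2716,.2503-.056]),"carried")
fits(dict(np.load("scene6.npz")),np.array([.6203,.2747,.2116-.056]),"before contact")
fits(viewer.snapshot("scene"),np.array([.6209,.2757,.2063-.056]),"now")
```

```text
standing in tray [[0.5043, -0.2661], [0.5044, -0.2665], [0.5045, -0.2664]]
carried [[0.6209, 0.2707], [0.6213, 0.2708], [0.6214, 0.2708]]
before contact [[0.6211, 0.2738], [0.6215, 0.2741], [0.6214, 0.2739]]
now [[0.6205, 0.274], [0.6211, 0.2742], [0.6214, 0.2746]]
```

Emit:
play_rows(commands=[{"delta_rot":[0,-0.01,0],"travel":[0.003,-0.002,-0.03],"gripper":-1},{"delta_rot":[0,-0.01,0],"travel":[0.003,-0.002,-0.03],"gripper":-1},{"delta_rot":[0,-0.01,0],"travel":[0.003,-0.002,-0.03],"gripper":-1}])

```text
clock: 22.68
tool_pos: [0.6206, 0.2745, 0.2086]
eef_rot: [-0.309, 0.951, 0.003, 0.013]
contact_force: [-0.8, 0.3, 0.3]
opening: 0.177
```

```bash
cat >> meas.py <<'E'
def fits(zoff=.056):
    st=pose(); s=viewer.snapshot("scene"); X=cloud(s); pp=st["tool_pos"]-[0,0,zoff]; o=[]
    for lo,hi in ((.006,.018),(.018,.03),(.03,.046)):
        m=(s["z_map"]>0)&(np.hypot(X[...,0]-pp[0],X[...,1]-pp[1])<.025)&(X[...,2]>pp[2]+lo)&(X[...,2]<pp[2]+hi)
        f=least_squares(lambda q:np.hypot(X[m][:,0]-q[0],X[m][:,1]-q[1])-.0165,pp[:2],loss="soft_l1",f_scale=.001); o.append(f.x)
    o=np.array(o); zc=[.012,.024,.038]; k=[np.polyfit(zc,o[:,i],1) for i in (0,1)]
    d=np.array([-.0002-np.polyval(k[0],0)+.6215+.0,.2744-np.polyval(k[1],0)]); d[0]+= -.0002
    print("levels",np.round(o,4).tolist(),"slope deg",np.round(np.degrees([k[0][0]-.018,k[1][0]-.003]),1),"mean off hub mm",np.round((o.mean(0)-[.6213,.2744])*1e3,2))
E
python3 - <<'E'
from meas import *
fits(); mv([.6207,.2755,.2055],216)
E
```

```text
t 22.68 p [0.6206 0.2745 0.2086] F [-0.8  0.3  0.3] M [0.11 0.08 0.01] open mm 15.5
levels [[0.6222, 0.2739], [0.6219, 0.2735], [0.622, 0.2737]] slope deg [-1.4 -0.6] mean off hub mm [ 0.73 -0.7 ]
travel [-0.0037  0.0049  0.0204] rot [-0.0009  0.0086  0.0003] yaw now -143.95
```

Emit:
play_rows(commands=[{"delta_rot":[0,0.005,0],"travel":[-0.004,0.0055,-0.01],"gripper":-1},{"delta_rot":[0,0.005,0],"travel":[-0.004,0.0055,0.0],"gripper":-1},{"delta_rot":[0,0.005,0],"travel":[-0.004,0.0055,0.013],"gripper":-1},{"delta_rot":[0,0.005,0],"travel":[-0.004,0.0055,0.018],"gripper":-1},{"delta_rot":[0,0.005,0],"travel":[0.001,0.0055,0.018],"gripper":-1},{"delta_rot":[0,0.005,0],"travel":[0.001,0.0105,0.018],"gripper":-1},{"delta_rot":[0,0.005,0],"travel":[-0.004,0.0105,0.018],"gripper":-1},{"delta_rot":[0,0.005,0],"travel":[-0.009,0.0105,0.018],"gripper":-1},{"delta_rot":[0,0.005,0],"travel":[-0.009,0.0055,0.018],"gripper":-1},{"delta_rot":[0,0.005,0],"travel":[-0.009,0.0005,0.018],"gripper":-1},{"delta_rot":[0,0.005,0],"travel":[-0.004,0.0005,0.018],"gripper":-1},{"delta_rot":[0,0.005,0],"travel":[0.001,0.0005,0.018],"gripper":-1}])

```text
clock: 24.22
tool_pos: [0.6202, 0.2757, 0.2066]
eef_rot: [-0.31, 0.951, 0.001, 0.006]
contact_force: [-1.7, 1.6, 4.4]
opening: 0.183
```

Run:
```python
from meas import *
fits(); mv([.6207,.2755,.2055],216)
```

```text
t 24.23 p [0.6202 0.2757 0.2066] F [-1.7  1.6  4.4] M [ 0.48  0.19 -0.01] open mm 16.1
levels [[0.6205, 0.2746], [0.6209, 0.2748], [0.6212, 0.2748]] slope deg [0.3 0.2] mean off hub mm [-0.42  0.35]
travel [-0.0024 -0.0027  0.0073] rot [-0.0004  0.0041  0.0005] yaw now -143.91
```

Run:
```python
from h import *
A=[]
for c,ns,ctr in (("scene",(0,1,3,4),(.6215,.2744)),("top",(0,3),(.6185,.2738))):
    s=dict(np.load(f"{c}0.npz")); im=np.mean([np.load(f"{c}{n}.npz")["color"].astype(float) for n in ns],0)
    zt=.1515 if c=="scene" else .1525
    u,v=np.round(proj(s,(*ctr,zt))[0]).astype(int); w=16; k=400/(2*w)
    crop=np.clip((im[v-w:v+w,u-w:u+w]-20)*1.5,0,255).astype(np.uint8); big=cv2.resize(crop,(400,400),interpolation=cv2.INTER_CUBIC)
    row=[big.copy()]
    b=big.copy()
    for yaw,col in ((6,(0,255,0)),):
        a=np.radians(yaw+30+60*np.arange(6)); P=np.c_[ctr[0]+.01386*np.cos(a),ctr[1]+.01386*np.sin(a),np.full(6,zt)]
        for dz in (0,-.012):
            q=(proj(s,P+[0,0,dz])-[u-w,v-w]+.5)*k; cv2.polylines(b,[np.round(q).astype(int)],True,col,1)
    row.append(b); A.append(np.hstack(row))
save("yaw",cv2.resize(np.vstack(A),(600,600)))
```

```text
(no output)
```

View pics/yaw.png

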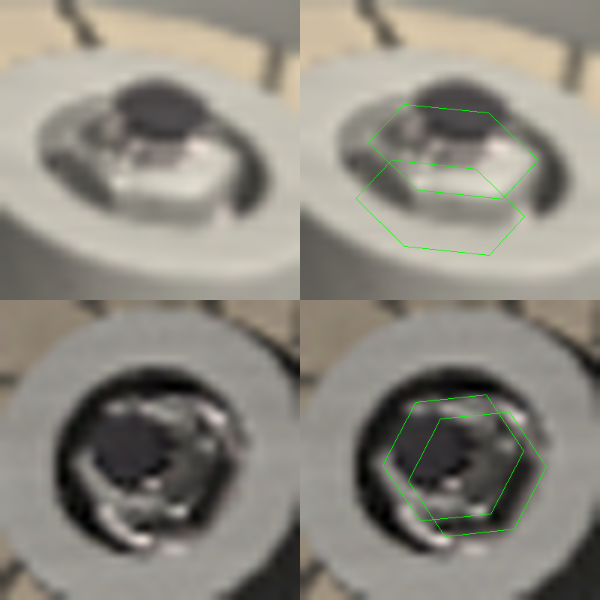

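The nut's front-face corners at (112,180) and (205,195) match the 6° outline, so yaw is right. My last spiral turns out to have been centred about 1.4 mm off in y. I'll re-centre and search tighter.

Emit:
play_rows(commands=[{"delta_rot":[0,0,0],"travel":[-0.0006,-0.004,0.0],"gripper":-1},{"delta_rot":[0,0,0],"travel":[-0.0006,-0.004,0.006],"gripper":-1},{"delta_rot":[0,0,0],"travel":[-0.0006,-0.004,0.008],"gripper":-1},{"delta_rot":[0,0,0],"travel":[0.0034,-0.004,0.008],"gripper":-1},{"delta_rot":[0,0,0],"travel":[0.0034,-0.008,0.008],"gripper":-1},{"delta_rot":[0,0,0],"travel":[-0.0006,-0.008,0.008],"gripper":-1},{"delta_rot":[0,0,0],"travel":[-0.0046,-0.008,0.008],"gripper":-1},{"delta_rot":[0,0,0],"travel":[-0.0046,-0.004,0.008],"gripper":-1},{"delta_rot":[0,0,0],"travel":[-0.0006,-0.004,0.008],"gripper":-1},{"delta_rot":[0,0,0],"travel":[-0.0006,-0.004,0.008],"gripper":-1}])

```text
clock: 25.52
tool_pos: [0.6207, 0.2758, 0.2064]
eef_rot: [-0.31, 0.951, 0.002, 0.007]
contact_force: [-1.8, 1.0, 9.6]
opening: 0.187
```

Run:
```python
from meas import *
fits(); mv([.6207,.2755,.2055],216)
```

```text
t 25.52 p [0.6207 0.2758 0.2064] F [-1.8  1.   9.6] M [ 0.39  0.51 -0.02] open mm 16.5
levels [[0.6211, 0.2746], [0.6212, 0.2747], [0.6214, 0.275]] slope deg [-0.3  0.7] mean off hub mm [-0.1   0.34]
travel [ 0.0011 -0.0014  0.006 ] rot [-0.0002  0.0045  0.0005] yaw now -143.9
```

Emit:
play_rows(commands=[{"delta_rot":[0,0,0],"travel":[0.001,-0.0015,0],"gripper":-1},{"delta_rot":[0,0,0],"travel":[0.0035,0.0,0],"gripper":-1},{"delta_rot":[0,0,0],"travel":[0.0055,0.0015,0],"gripper":-1},{"delta_rot":[0,0,0],"travel":[0.008,0.003,0],"gripper":-1},{"delta_rot":[0,0,0],"travel":[0.01,0.005,0],"gripper":-1},{"delta_rot":[0,0,0],"travel":[0.012,0.0065,0],"gripper":-1},{"delta_rot":[0,0,0],"travel":[0.012,0.0065,0],"gripper":-1}])

```text
clock: 26.45
tool_pos: [0.6197, 0.2754, 0.2065]
eef_rot: [-0.309, 0.951, 0.002, 0.008]
contact_force: [-0.5, 1.1, 8.2]
opening: 0.185
```

Run:
```python
from meas import *
fits(); mv([.6207,.2755,.2055],216)
```

```text
t 26.45 p [0.6197 0.2754 0.2065] F [-0.5  1.1  8.2] M [ 0.54 -0.1  -0.06] open mm 16.2
levels [[0.6207, 0.2746], [0.621, 0.2745], [0.6208, 0.2746]] slope deg [-0.9 -0.2] mean off hub mm [-0.49  0.15]
travel [-0.0055 -0.0033  0.0069] rot [-0.0005  0.0051  0.0002] yaw now -143.96
```

Emit:
play_rows(commands=[{"delta_rot":[0,0,0],"travel":[-0.002,0.0025,0],"gripper":-1},{"delta_rot":[0,0,0],"travel":[-0.003,0.004,0],"gripper":-1},{"delta_rot":[0,0,0],"travel":[-0.004,0.0055,0],"gripper":-1},{"delta_rot":[0,0,0],"travel":[-0.005,0.007,0],"gripper":-1},{"delta_rot":[0,0,0],"travel":[-0.006,0.008,0],"gripper":-1},{"delta_rot":[0,0,0],"travel":[-0.006,0.008,0],"gripper":-1}])

```text
clock: 27.25
tool_pos: [0.62, 0.2759, 0.2065]
eef_rot: [-0.309, 0.951, 0.001, 0.008]
contact_force: [0.6, -0.2, 9.2]
opening: 0.183
```

Run:
```python
from meas import *
fits(); mv([.6207,.2755,.2055],216)
```

```text
t 27.25 p [0.62   0.2759 0.2065] F [ 0.6 -0.2  9.2] M [ 0.07 -0.08 -0.01] open mm 16.1
levels [[0.6205, 0.2748], [0.621, 0.2752], [0.6212, 0.2748]] slope deg [ 0.3 -0.2] mean off hub mm [-0.4   0.55]
travel [-0.0022 -0.0053  0.0065] rot [-0.001   0.0047  0.    ] yaw now -143.99
```

The moments balance now, so the socket is centred. What remains is the turn, so I'll sweep the yaw under light press.

Emit:
play_rows(commands=[{"delta_rot":[0,0,-0.012],"travel":[0,0,0.003],"gripper":-1},{"delta_rot":[0,0,-0.024],"travel":[0,0,0.003],"gripper":-1},{"delta_rot":[0,0,-0.036],"travel":[0,0,0.003],"gripper":-1},{"delta_rot":[0,0,-0.048],"travel":[0,0,0.003],"gripper":-1},{"delta_rot":[0,0,-0.06],"travel":[0,0,0.003],"gripper":-1},{"delta_rot":[0,0,-0.06],"travel":[0,0,0.003],"gripper":-1}])

```text
clock: 28.05
tool_pos: [0.6193, 0.2768, 0.2061]
eef_rot: [-0.398, 0.917, 0.001, 0.007]
contact_force: [-0.8, 1.0, 10.3]
opening: 0.183
```

Run:
```python
from meas import *
fits(); mv([.62,.2759,.2055],216)
```

```text
t 28.05 p [0.6193 0.2768 0.2061] F [-0.8  1.  10.3] M [ 0.27  0.22 -0.04] open mm 16.1
levels [[0.6198, 0.2755], [0.6201, 0.2756], [0.6203, 0.2758]] slope deg [0.1 0.5] mean off hub mm [-1.22  1.25]
travel [ 0.0011 -0.0076  0.0042] rot [-0.0009  0.0047  0.0603] yaw now -133.14
```

Emit:
play_rows(commands=[{"delta_rot":[0,0,0],"travel":[0.001,-0.007,-0.004],"gripper":-1},{"delta_rot":[0,0,0.01],"travel":[0.001,-0.007,0],"gripper":-1},{"delta_rot":[0,0,0.02],"travel":[0.001,-0.007,0],"gripper":-1},{"delta_rot":[0,0,0.032],"travel":[0.001,-0.007,0],"gripper":-1},{"delta_rot":[0,0,0.044],"travel":[0.001,-0.007,0],"gripper":-1},{"delta_rot":[0,0,0.056],"travel":[0.001,-0.007,0],"gripper":-1},{"delta_rot":[0,0,0.068],"travel":[0.001,-0.007,0],"gripper":-1},{"delta_rot":[0,0,0.08],"travel":[0.001,-0.007,0],"gripper":-1},{"delta_rot":[0,0,0.092],"travel":[0.001,-0.007,0],"gripper":-1},{"delta_rot":[0,0,0.104],"travel":[0.001,-0.007,0],"gripper":-1},{"delta_rot":[0,0,0.116],"travel":[0.001,-0.007,0],"gripper":-1},{"delta_rot":[0,0,0.128],"travel":[0.001,-0.007,0],"gripper":-1}])

```text
clock: 29.6
tool_pos: [0.6199, 0.2749, 0.206]
eef_rot: [-0.206, 0.979, 0.001, 0.007]
contact_force: [-1.3, -1.1, 11.7]
opening: 0.187
```

Run:
```python
from meas import *
fits(); mv([.62,.2757,.2055],216)
```

```text
t 29.6 p [0.6199 0.2749 0.206 ] F [-1.3 -1.1 11.7] M [-0.16  0.37  0.1 ] open mm 16.5
levels [[0.6201, 0.2737], [0.6205, 0.2738], [0.6207, 0.274]] slope deg [0.4 0.5] mean off hub mm [-0.86 -0.58]
travel [-0.0028  0.0041  0.0039] rot [-0.0005  0.0043 -0.0685] yaw now -156.33
```

Run:
```python
from meas import *
s=viewer.snapshot("scene"); np.savez("scene7.npz",**s); X=cloud(s)
def rad(s,c,lo,hi,r0):
    X=cloud(s); m=(s["z_map"]>0)&(np.hypot(X[...,0]-c[0],X[...,1]-c[1])<r0+.01)&(X[...,2]>lo)&(X[...,2]<hi)
    f=least_squares(lambda q:np.hypot(X[m][:,0]-q[0],X[m][:,1]-q[1])-q[2],[*c,r0],loss="soft_l1",f_scale=.001); return np.round(f.x,4),m.sum()
s0=dict(np.load("scene0.npz"))
for n,c,r0 in (("S1",(.541,-.185),.021),("S2",(.504,-.2665),.0165),("S3",(.493,-.353),.0135)): print(n,rad(s0,c,.012,.05,r0))
print("held",rad(s,(.6205,.274),.16,.19,.0165)); print("hub",rad(s0,(.6215,.2744),.125,.144,.032))
# profile of radius vs height along the held socket
d=np.hypot(X[...,0]-.6205,X[...,1]-.2740)
for z in np.arange(.140,.25,.004):
    m=(s["z_map"]>0)&(d<.045)&(abs(X[...,2]-z)<.002)
    if m.any(): print(round(z,3),m.sum(),np.round(np.percentile(d[m],[10,50,90])*1e3,1))
b=rad(s0,(.504,-.2665),.012,.05,.0165)
X0=cloud(s0); m=(np.hypot(X0[...,0]-.504,X0[...,1]+.2665)<.02); print("tray S2 top z",np.percentile(X0[m][:,2],99.5))
```

```text
S1 (array([ 0.5427, -0.1875,  0.0207]), np.int64(332))
S2 (array([ 0.5053, -0.2659,  0.0157]), np.int64(243))
S3 (array([ 0.4927, -0.3548,  0.0129]), np.int64(198))
held (array([0.62  , 0.2739, 0.0168]), np.int64(362))
hub (array([0.6181, 0.2749, 0.0351]), np.int64(789))
0.14 110 [21.2 31.5 32.9]
0.144 133 [12.1 30.8 32.8]
0.148 402 [20.  26.8 31.5]
0.152 86 [15.3 21.3 28.3]
0.156 43 [14.6 15.9 17.6]
0.16 45 [15.  16.3 18.2]
0.164 50 [15.1 16.2 17.7]
0.168 47 [14.9 16.4 17.5]
0.172 48 [15.5 16.4 17.4]
0.176 47 [15.  16.5 17.7]
0.18 50 [15.1 16.5 17.7]
0.184 50 [14.9 16.6 18.3]
0.188 45 [15.2 16.5 17.8]
0.192 52 [15.4 16.7 17.8]
0.196 68 [14.6 16.5 17.6]
0.2 93 [ 8.3 12.8 15.9]
0.204 22 [ 7.3  9.6 17.3]
0.208 63 [ 8.  13.6 21.5]
0.212 71 [ 8.7 17.2 23.4]
0.216 73 [ 8.2 16.  24.1]
0.22 73 [ 9.1 16.6 24.4]
0.224 84 [ 9.3 17.7 24.3]
0.228 84 [ 8.4 15.9 24.4]
0.232 84 [ 8.2 16.5 25.2]
0.236 71 [ 9.2 17.7 25.6]
0.24 107 [ 7.  14.1 25.7]
0.244 97 [ 4.9 16.1 25.6]
0.248 103 [10.4 16.2 26.2]
tray S2 top z 0.09785289287693467
```

Run:
```python
from meas import *
for c,ns,g in (("scene",(0,1,3,4),(.6215,.2744)),("top",(0,3),(.6185,.274))):
    s=dict(np.load(f"{c}0.npz")); im=np.mean([np.load(f"{c}{n}.npz")["color"].astype(float).mean(2) for n in ns],0)
    Z=np.mean([np.load(f"{c}{n}.npz")["z_map"] for n in ns],0); s["z_map"]=Z; X=cloud(s)
    d=np.hypot(X[...,0]-g[0],X[...,1]-g[1])
    m=(d<.012)&(X[...,2]>.154)
    v,u=np.nonzero(m); w=m[v,u]; 
    print(c,"shaft-top px",len(u),"z",np.round(np.median(X[m][:,2]),4),"backproj",np.round(at_z(s,[[u.mean(),v.mean()]],np.median(X[m][:,2]))[0],4))
    # hub top disc: fill outer contour of top-level pixels
    zt=np.median(X[(d>.021)&(d<.029)&(abs(X[...,2]-.149)<.004)][:,2])
    m=((d<.036)&(abs(X[...,2]-zt)<.0025)).astype(np.uint8)
    cs,_=cv2.findContours(m,cv2.RETR_EXTERNAL,cv2.CHAIN_APPROX_NONE); k=max(cs,key=cv2.contourArea)[:,0].astype(float)
    P=at_z(s,k,zt)[:,:2]; f=least_squares(lambda q:np.hypot(*(P-q[:2]).T)-q[2],[*g,.032],loss="soft_l1",f_scale=.0007); print("  hub top z",round(zt,4),"circle",np.round(f.x,4))
    # recess: dark/low hole
    h=((d<.025)&(abs(X[...,2]-zt)>.0025)).astype(np.uint8)
    cs,_=cv2.findContours(h,cv2.RETR_EXTERNAL,cv2.CHAIN_APPROX_NONE); k=max(cs,key=cv2.contourArea)[:,0].astype(float)
    P=at_z(s,k,zt)[:,:2]; f=least_squares(lambda q:np.hypot(*(P-q[:2]).T)-q[2],[*g,.0185],loss="soft_l1",f_scale=.0007); print("  recess circle",np.round(f.x,4))
mv([.6205,.2755,.2095],216)
```

```text
scene shaft-top px 72 z 0.1593 backproj [0.6232 0.2739 0.1593]
  hub top z 0.1488 circle [0.6216 0.2746 0.0318]
  recess circle [0.6199 0.2747 0.0177]
top shaft-top px 82 z 0.1606 backproj [0.6245 0.2835 0.1606]
  hub top z 0.15 circle [0.6182 0.2742 0.0312]
  recess circle [0.6182 0.2743 0.0176]
travel [-0.0057  0.0014 -0.0228] rot [-0.0005  0.0043 -0.0679] yaw now -156.22
```

Emit:
play_rows(commands=[{"delta_rot":[0,0,-0.02],"travel":[-0.0066,0.0017,-0.023],"gripper":-1},{"delta_rot":[0,0,-0.02],"travel":[-0.0066,0.0017,-0.023],"gripper":-1},{"delta_rot":[0,0,-0.02],"travel":[-0.0066,0.0017,-0.023],"gripper":-1},{"delta_rot":[0,0,-0.02],"travel":[-0.0066,0.0017,-0.023],"gripper":-1},{"delta_rot":[0,0,-0.02],"travel":[-0.0066,0.0017,-0.023],"gripper":-1}])

```text
clock: 30.32
tool_pos: [0.62, 0.2749, 0.2072]
eef_rot: [-0.237, 0.972, 0.001, 0.005]
contact_force: [-1.3, 0.6, -1.8]
opening: 0.181
```

Run:
```python
from meas import *
fits(); mv([.6206,.2756,.2065],216)
```

```text
t 30.32 p [0.62   0.2749 0.2072] F [-1.3  0.6 -1.8] M [0.22 0.29 0.05] open mm 16.0
levels [[0.6207, 0.2738], [0.6209, 0.2741], [0.6209, 0.2739]] slope deg [-0.7  0.1] mean off hub mm [-0.45 -0.48]
travel [-0.0053  0.0022  0.0049] rot [-0.0007  0.0034 -0.0477] yaw now -152.58
```

Emit:
play_rows(commands=[{"delta_rot":[0,0,0],"travel":[-0.0053,0.0022,-0.01],"gripper":-1},{"delta_rot":[0,0,-0.01],"travel":[-0.0053,0.0022,0.005],"gripper":-1},{"delta_rot":[0,0,-0.02],"travel":[-0.0053,0.0022,0.012],"gripper":-1},{"delta_rot":[0,0,-0.03],"travel":[-0.0053,0.0022,0.014],"gripper":-1},{"delta_rot":[0,0,-0.04],"travel":[-0.0053,0.0022,0.014],"gripper":-1},{"delta_rot":[0,0,-0.05],"travel":[-0.0053,0.0022,0.014],"gripper":-1}])

```text
clock: 31.12
tool_pos: [0.6212, 0.2774, 0.2077]
eef_rot: [-0.313, 0.95, 0.002, 0.007]
contact_force: [-1.2, 0.6, 5.7]
opening: 0.185
```

Emit:
play_rows(commands=[{"delta_rot":[0,0,-0.01],"travel":[0,0,0.0],"gripper":-1},{"delta_rot":[0,0,-0.02],"travel":[0,0,0.0],"gripper":-1},{"delta_rot":[0,0,-0.03],"travel":[0,0,0.0],"gripper":-1},{"delta_rot":[0,0,-0.04],"travel":[0,0,0.0],"gripper":-1},{"delta_rot":[0,0,-0.05],"travel":[0,0,0.0],"gripper":-1}])

```text
clock: 31.75
tool_pos: [0.6203, 0.277, 0.2064]
eef_rot: [-0.387, 0.922, 0.001, 0.006]
contact_force: [-2.8, 0.8, 4.2]
opening: 0.179
```

Run:
```python
from meas import *
fits(); mv([.6206,.2756,.2065],216)
```

```text
t 31.75 p [0.6203 0.277  0.2064] F [-2.8  0.8  4.2] M [ 0.39  0.82 -0.1 ] open mm 15.8
levels [[0.6205, 0.2757], [0.6207, 0.2756], [0.621, 0.2758]] slope deg [0.1 0.1] mean off hub mm [-0.56  1.32]
travel [ 0.0052 -0.0081 -0.0005] rot [-0.0006  0.0039  0.0536] yaw now -134.36
```

Emit:
play_rows(commands=[{"delta_rot":[0,0,0.053],"travel":[0.005,-0.008,-0.035],"gripper":-1},{"delta_rot":[0,0,0.053],"travel":[0.005,-0.008,-0.035],"gripper":-1},{"delta_rot":[0,0,0.053],"travel":[0.005,-0.008,-0.035],"gripper":-1},{"delta_rot":[0,0,0.053],"travel":[0.005,-0.008,-0.035],"gripper":-1},{"delta_rot":[0,0,0.053],"travel":[0.005,-0.008,-0.035],"gripper":-1},{"delta_rot":[0,0,0.053],"travel":[0.005,-0.008,-0.035],"gripper":-1}])

```text
clock: 32.55
tool_pos: [0.6211, 0.2745, 0.2107]
eef_rot: [-0.308, 0.951, 0.0, 0.006]
contact_force: [-0.4, -0.2, -3.1]
opening: 0.181
```

Run:
```python
from meas import *
fits(); fits(); mv([.6206,.2756,.2065],216)
```

```text
t 32.55 p [0.6211 0.2745 0.2107] F [-0.4 -0.2 -3.1] M [ 0.09 -0.13  0.03] open mm 15.9
levels [[0.6224, 0.2734], [0.6225, 0.2735], [0.6223, 0.2736]] slope deg [-1.2  0.1] mean off hub mm [ 1.11 -0.92]
t 32.6 p [0.6211 0.2745 0.2108] F [ 0.1 -0.9 -2.3] M [ 0.05 -0.11 -0.03] open mm 16.4
levels [[0.6224, 0.2734], [0.6224, 0.2735], [0.6223, 0.2737]] slope deg [-1.2  0.5] mean off hub mm [ 1.08 -0.85]
travel [-0.0015  0.0081  0.0286] rot [-0.0009  0.0036 -0.0006] yaw now -144.1
```

Emit:
play_rows(commands=[{"delta_rot":[0,0.005,0],"travel":[-0.0044,0.0108,0],"gripper":-1},{"delta_rot":[0,0.005,0],"travel":[-0.0044,0.0108,0],"gripper":-1},{"delta_rot":[0,0.005,0],"travel":[-0.0044,0.0108,0],"gripper":-1},{"delta_rot":[0,0.005,0],"travel":[-0.0044,0.0108,0],"gripper":-1}])

```text
clock: 33.15
tool_pos: [0.6207, 0.2761, 0.2108]
eef_rot: [-0.308, 0.951, -0.002, -0.002]
contact_force: [-0.0, 0.8, -2.4]
opening: 0.183
```

Run:
```python
from meas import *
fits(); fits(); mv([.6206,.2756,.2065],216)
```

```text
t 33.15 p [0.6207 0.2761 0.2108] F [-0.   0.8 -2.4] M [ 0.15 -0.08  0.  ] open mm 16.1
levels [[0.6212, 0.2749], [0.6217, 0.2748], [0.6218, 0.2752]] slope deg [0.2 0.5] mean off hub mm [0.29 0.56]
t 33.2 p [0.6207 0.2761 0.2108] F [-0.1  0.7 -2.7] M [ 0.13 -0.07  0.05] open mm 16.6
levels [[0.6215, 0.2747], [0.6216, 0.2748], [0.6217, 0.275]] slope deg [-0.5  0.4] mean off hub mm [0.27 0.46]
travel [ 0.0024 -0.0022  0.0289] rot [-0.0009 -0.0014 -0.0007] yaw now -144.12
```

Emit:
play_rows(commands=[{"delta_rot":[0,0,0],"travel":[0.0012,-0.0016,0.01],"gripper":-1},{"delta_rot":[0,0,0],"travel":[0.0012,-0.0016,0.02],"gripper":-1},{"delta_rot":[0,0,0],"travel":[0.0012,-0.0016,0.03],"gripper":-1},{"delta_rot":[0,0,0],"travel":[0.0012,-0.0016,0.036],"gripper":-1},{"delta_rot":[0,0,0],"travel":[0.0012,-0.0016,0.036],"gripper":-1}])

```text
clock: 33.88
tool_pos: [0.6208, 0.2763, 0.2065]
eef_rot: [-0.308, 0.951, -0.002, -0.001]
contact_force: [-0.2, -0.2, 4.7]
opening: 0.187
```

Emit:
play_rows(commands=[{"delta_rot":[0,0,0.01],"travel":[0,0,0.0],"gripper":-1},{"delta_rot":[0,0,0.02],"travel":[0,0,0.0],"gripper":-1},{"delta_rot":[0,0,0.03],"travel":[0,0,0.0],"gripper":-1},{"delta_rot":[0,0,0.04],"travel":[0,0,0.0],"gripper":-1}])

```text
clock: 34.38
tool_pos: [0.6206, 0.2759, 0.2063]
eef_rot: [-0.247, 0.969, -0.002, -0.001]
contact_force: [-1.5, -0.9, 5.6]
opening: 0.18
```

Emit:
play_rows(commands=[{"delta_rot":[0,0,-0.02],"travel":[0,0,0.0],"gripper":-1},{"delta_rot":[0,0,-0.04],"travel":[0,0,0.0],"gripper":-1},{"delta_rot":[0,0,-0.055],"travel":[0,0,0.0],"gripper":-1},{"delta_rot":[0,0,-0.07],"travel":[0,0,0.0],"gripper":-1}])

```text
clock: 34.88
tool_pos: [0.6203, 0.277, 0.2063]
eef_rot: [-0.353, 0.935, -0.001, -0.001]
contact_force: [-1.4, 1.9, 3.7]
opening: 0.178
```

Run:
```python
from meas import *
fits();  mv([.6206,.2756,.2065],216)
```

```text
t 34.88 p [0.6203 0.277  0.2063] F [-1.4  1.9  3.7] M [ 0.31  0.37 -0.04] open mm 15.6
levels [[0.6204, 0.2756], [0.6207, 0.2758], [0.6213, 0.2758]] slope deg [0.8 0.2] mean off hub mm [-0.5   1.36]
travel [ 0.005  -0.0085 -0.0014] rot [-0.0002 -0.001   0.0304] yaw now -138.52
```

Emit:
play_rows(commands=[{"delta_rot":[0,0,0.07],"travel":[0.005,0.0044,-0.022],"gripper":-1},{"delta_rot":[0,0,0.07],"travel":[0.005,0.0044,-0.022],"gripper":-1},{"delta_rot":[0,0,0.07],"travel":[0.005,0.0044,-0.01],"gripper":-1},{"delta_rot":[0,0,0.06],"travel":[0.005,0.0044,0.003],"gripper":-1},{"delta_rot":[0,0,0.045],"travel":[0.005,0.0044,0.004],"gripper":-1},{"delta_rot":[0,0,0.03],"travel":[0.005,0.0044,0.004],"gripper":-1},{"delta_rot":[0,0,0.015],"travel":[0.005,0.0044,0.004],"gripper":-1},{"delta_rot":[0,0,0],"travel":[0.005,0.0044,0.004],"gripper":-1}])

```text
clock: 35.92
tool_pos: [0.6198, 0.2771, 0.2063]
eef_rot: [-0.354, 0.935, -0.001, -0.001]
contact_force: [-1.5, 0.7, 5.7]
opening: 0.185
```

Emit:
play_rows(commands=[{"delta_rot":[0,0,0.07],"travel":[0.005,0.0044,-0.026],"gripper":-1},{"delta_rot":[0,0,0.07],"travel":[0.005,0.0044,-0.026],"gripper":-1},{"delta_rot":[0,0,0.07],"travel":[0.005,0.0044,-0.014],"gripper":-1},{"delta_rot":[0,0,0.06],"travel":[0.005,0.0044,0],"gripper":-1},{"delta_rot":[0,0,0.045],"travel":[0.005,0.0044,0],"gripper":-1},{"delta_rot":[0,0,0.03],"travel":[0.005,0.0044,0],"gripper":-1},{"delta_rot":[0,0,0.015],"travel":[0.005,0.0044,0],"gripper":-1},{"delta_rot":[0,0,0],"travel":[0.005,0.0044,0],"gripper":-1}])

```text
clock: 36.92
tool_pos: [0.619, 0.2769, 0.2063]
eef_rot: [-0.355, 0.935, -0.001, -0.001]
contact_force: [-0.3, 0.6, 5.3]
opening: 0.186
```

Run:
```python
from meas import *
fits();  mv([.6206,.2756,.2065],216)
```

```text
t 36.92 p [0.619  0.2769 0.2063] F [-0.3  0.6  5.3] M [ 0.1   0.   -0.06] open mm 16.3
levels [[0.6196, 0.2755], [0.6199, 0.2757], [0.6202, 0.2759]] slope deg [0.1 0.7] mean off hub mm [-1.39  1.28]
travel [-0.0019 -0.0136 -0.0015] rot [-0.0004 -0.0005  0.0312] yaw now -138.38
```

Emit:
play_rows(commands=[{"delta_rot":[0,0,0],"travel":[0,-0.012,-0.025],"gripper":-1},{"delta_rot":[0,0,0],"travel":[0,-0.012,-0.025],"gripper":-1},{"delta_rot":[0,0,0],"travel":[0,-0.012,-0.025],"gripper":-1},{"delta_rot":[0,0,0],"travel":[0,-0.012,-0.025],"gripper":-1}])

```text
clock: 37.48
tool_pos: [0.6198, 0.2743, 0.2082]
eef_rot: [-0.353, 0.936, -0.002, -0.002]
contact_force: [0.2, -0.2, -2.3]
opening: 0.182
```

Run:
```python
from meas import *
fits();  mv([.6203,.2757,.2065],216)
```

```text
t 37.48 p [0.6198 0.2743 0.2082] F [ 0.2 -0.2 -2.3] M [ 0.2  -0.12  0.01] open mm 16.0
levels [[0.6203, 0.2729], [0.6205, 0.273], [0.6207, 0.2732]] slope deg [-0.2  0.5] mean off hub mm [-0.79 -1.37]
travel [-0.0086  0.0045  0.0113] rot [-0.0009 -0.0016  0.0294] yaw now -138.7
```

Emit:
play_rows(commands=[{"delta_rot":[0,0,0],"travel":[-0.0116,0.003,-0.003],"gripper":-1},{"delta_rot":[0,0,0],"travel":[-0.0116,0.003,-0.003],"gripper":-1},{"delta_rot":[0,0,0],"travel":[-0.0116,0.003,0.01],"gripper":-1},{"delta_rot":[0,0,0],"travel":[-0.0116,0.003,0.02],"gripper":-1},{"delta_rot":[0,0,0],"travel":[-0.0116,0.003,0.022],"gripper":-1}])

```text
clock: 38.15
tool_pos: [0.6209, 0.2765, 0.2065]
eef_rot: [-0.353, 0.936, -0.001, -0.001]
contact_force: [-0.9, -1.3, 5.1]
opening: 0.182
```

Run:
```python
from meas import *
fits();  mv([.6203,.2757,.2065],216)
```

```text
t 38.15 p [0.6209 0.2765 0.2065] F [-0.9 -1.3  5.1] M [-0.09  0.26 -0.03] open mm 16.0
levels [[0.621, 0.275], [0.6212, 0.2752], [0.6216, 0.2755]] slope deg [0.3 0.9] mean off hub mm [-0.02  0.8 ]
travel [ 0.0069 -0.0016 -0.0001] rot [-0.0006 -0.001   0.0294] yaw now -138.72
```

Emit:
play_rows(commands=[{"delta_rot":[0,0,0],"travel":[0.0015,-0.0015,0.002],"gripper":-1},{"delta_rot":[0,0,0],"travel":[0.003,-0.003,0.002],"gripper":-1},{"delta_rot":[0,0,0],"travel":[0.004,-0.005,0.002],"gripper":-1},{"delta_rot":[0,0,0],"travel":[0.0055,-0.0065,0.002],"gripper":-1},{"delta_rot":[0,0,0],"travel":[0.007,-0.008,0.002],"gripper":-1}])

```text
clock: 38.83
tool_pos: [0.6207, 0.2759, 0.2065]
eef_rot: [-0.353, 0.936, -0.0, -0.001]
contact_force: [-1.7, 1.8, 4.3]
opening: 0.186
```

Run:
```python
from meas import *
fits();  mv([.6203,.2757,.2065],216)
```

```text
t 38.83 p [0.6207 0.2759 0.2065] F [-1.7  1.8  4.3] M [ 0.51  0.3  -0.  ] open mm 16.3
levels [[0.621, 0.2749], [0.6213, 0.2747], [0.6215, 0.2749]] slope deg [ 0.1 -0.1] mean off hub mm [-0.05  0.41]
travel [0.0033 0.0008 0.    ] rot [-0.0001 -0.0005  0.0295] yaw now -138.69
```

The friction stick-slip hides the lateral error. I'll find the centre by touch instead: the shaft end inside the socket mouth, probed in four directions just above the nut.

Emit:
play_rows(commands=[{"delta_rot":[0,0,0],"travel":[0,0,-0.035],"gripper":-1},{"delta_rot":[0,0,0],"travel":[0,0,-0.035],"gripper":-1},{"delta_rot":[0,0,0],"travel":[0,0,-0.035],"gripper":-1}])

```text
clock: 39.25
tool_pos: [0.621, 0.2738, 0.2096]
eef_rot: [-0.352, 0.936, -0.002, -0.002]
contact_force: [0.0, 0.3, -3.3]
opening: 0.181
```

Emit:
play_rows(commands=[{"delta_rot":[0,0,0],"travel":[0.02,0,0],"gripper":-1},{"delta_rot":[0,0,0],"travel":[0.035,0,0],"gripper":-1},{"delta_rot":[0,0,0],"travel":[0.045,0,0],"gripper":-1},{"delta_rot":[0,0,0],"travel":[0.045,0,0],"gripper":-1}])

```text
clock: 39.75
tool_pos: [0.616, 0.2702, 0.2103]
eef_rot: [-0.352, 0.936, -0.002, -0.001]
contact_force: [1.1, 1.4, -3.5]
opening: 0.181
```

Emit:
play_rows(commands=[{"delta_rot":[0,0,0],"travel":[-0.05,0,0],"gripper":-1},{"delta_rot":[0,0,0],"travel":[-0.08,0,0],"gripper":-1},{"delta_rot":[0,0,0],"travel":[-0.09,0,0],"gripper":-1},{"delta_rot":[0,0,0],"travel":[-0.09,0,0],"gripper":-1}])

```text
clock: 40.25
tool_pos: [0.6253, 0.2783, 0.2099]
eef_rot: [-0.353, 0.936, -0.003, -0.003]
contact_force: [-2.4, -2.4, -2.1]
opening: 0.182
```

Emit:
play_rows(commands=[{"delta_rot":[0,0,0],"travel":[0.045,0.01,0],"gripper":-1},{"delta_rot":[0,0,0],"travel":[0.045,0.035,0],"gripper":-1},{"delta_rot":[0,0,0],"travel":[0.045,0.045,0],"gripper":-1},{"delta_rot":[0,0,0],"travel":[0.045,0.045,0],"gripper":-1}])

```text
clock: 40.75
tool_pos: [0.6165, 0.2799, 0.2104]
eef_rot: [-0.353, 0.936, -0.002, -0.001]
contact_force: [1.3, -0.8, -3.5]
opening: 0.182
```

Emit:
play_rows(commands=[{"delta_rot":[0,0,0],"travel":[0,-0.05,0],"gripper":-1},{"delta_rot":[0,0,0],"travel":[0,-0.08,0],"gripper":-1},{"delta_rot":[0,0,0],"travel":[0,-0.09,0],"gripper":-1},{"delta_rot":[0,0,0],"travel":[0,-0.09,0],"gripper":-1}])

```text
clock: 41.25
tool_pos: [0.6234, 0.2718, 0.2102]
eef_rot: [-0.354, 0.935, 0.001, -0.003]
contact_force: [-4.0, 3.9, -3.4]
opening: 0.18
```

Run:
```python
from meas import *
fits();  mv([.6203,.2757,.2065],216)
```

```text
t 41.25 p [0.6234 0.2718 0.2102] F [-4.   3.9 -3.4] M [ 1.36  0.93 -0.03] open mm 15.8
levels [[0.6234, 0.2709], [0.6237, 0.2711], [0.624, 0.271]] slope deg [0.3 0.2] mean off hub mm [ 2.41 -3.42]
travel [-0.0021  0.0333  0.0244] rot [ 0.0011 -0.0015  0.0302] yaw now -138.57
```

Touch probing gives the centre at TCP (0.6192, 0.2756), about 1.4 mm less in x than the camera suggested.

Emit:
play_rows(commands=[{"delta_rot":[0,0,0.03],"travel":[0.004,0.046,0],"gripper":-1},{"delta_rot":[0,0,0.03],"travel":[0.004,0.046,0],"gripper":-1},{"delta_rot":[0,0,0.03],"travel":[0.004,0.046,0],"gripper":-1},{"delta_rot":[0,0,0.03],"travel":[0.004,0.046,0],"gripper":-1}])

```text
clock: 41.8
tool_pos: [0.6208, 0.2736, 0.2101]
eef_rot: [-0.308, 0.951, -0.002, -0.002]
contact_force: [0.6, 0.1, -2.5]
opening: 0.184
```

Run:
```python
from meas import *
fits();  mv([.6192,.2756,.2055],216)
```

```text
t 41.8 p [0.6208 0.2736 0.2101] F [ 0.6  0.1 -2.5] M [ 0.15 -0.12 -0.02] open mm 16.2
levels [[0.6214, 0.2721], [0.6216, 0.2721], [0.6218, 0.2724]] slope deg [0.  0.5] mean off hub mm [ 0.28 -2.17]
travel [0.0003 0.0163 0.0308] rot [-0.001  -0.0014 -0.0007] yaw now -144.13
```

Emit:
play_rows(commands=[{"delta_rot":[0,0,0],"travel":[0,0.0163,0],"gripper":-1},{"delta_rot":[0,0,0],"travel":[0,0.0163,0],"gripper":-1},{"delta_rot":[0,0,0],"travel":[0,0.0163,0],"gripper":-1}])

```text
clock: 42.22
tool_pos: [0.6189, 0.2761, 0.2102]
eef_rot: [-0.308, 0.951, -0.002, -0.002]
contact_force: [-0.1, 0.1, -2.7]
opening: 0.186
```

Run:
```python
from meas import *
pose();  mv([.6192,.2756,.2055],216)
```

```text
t 42.23 p [0.6189 0.2761 0.2102] F [-0.1  0.1 -2.7] M [ 0.09 -0.13 -0.04] open mm 16.4
travel [ 0.0001 -0.004   0.0316] rot [-0.0009 -0.0014 -0.0006] yaw now -144.11
```

Emit:
play_rows(commands=[{"delta_rot":[0,0,0],"travel":[0,-0.003,0.015],"gripper":-1},{"delta_rot":[0,0,0],"travel":[0,-0.003,0.025],"gripper":-1},{"delta_rot":[0,0,0],"travel":[0,-0.003,0.033],"gripper":-1},{"delta_rot":[0,0,0],"travel":[0,-0.003,0.033],"gripper":-1}])

```text
clock: 42.72
tool_pos: [0.6195, 0.2759, 0.2065]
eef_rot: [-0.308, 0.951, -0.002, -0.001]
contact_force: [-0.3, -1.1, 5.3]
opening: 0.185
```

Emit:
play_rows(commands=[{"delta_rot":[0,0,0.012],"travel":[0,0,0],"gripper":-1},{"delta_rot":[0,0,0.024],"travel":[0,0,0],"gripper":-1},{"delta_rot":[0,0,0.036],"travel":[0,0,0],"gripper":-1}])

```text
clock: 43.1
tool_pos: [0.6194, 0.2759, 0.2064]
eef_rot: [-0.253, 0.967, -0.002, -0.001]
contact_force: [-0.7, -0.8, 4.9]
opening: 0.182
```

Run:
```python
from meas import *
fits();  mv([.6192,.2756,.2055],216)
```

```text
t 43.1 p [0.6194 0.2759 0.2064] F [-0.7 -0.8  4.9] M [-0.28 -0.03  0.09] open mm 16.1
levels [[0.6199, 0.2741], [0.6201, 0.2745], [0.6203, 0.2748]] slope deg [-0.2  1.2] mean off hub mm [-1.19  0.08]
travel [ 0.0023 -0.0012  0.006 ] rot [-0.001  -0.0009 -0.0375] yaw now -150.74
```

Emit:
play_rows(commands=[{"delta_rot":[0,0,-0.02],"travel":[0.001,-0.001,0.003],"gripper":-1},{"delta_rot":[0,0,-0.04],"travel":[0.001,-0.001,0.003],"gripper":-1},{"delta_rot":[0,0,-0.055],"travel":[0.001,-0.001,0.003],"gripper":-1},{"delta_rot":[0,0,-0.07],"travel":[0.001,-0.001,0.003],"gripper":-1}])

```text
clock: 43.65
tool_pos: [0.6193, 0.2769, 0.2063]
eef_rot: [-0.359, 0.933, -0.001, -0.001]
contact_force: [-0.6, 0.0, 5.6]
opening: 0.186
```

Emit:
play_rows(commands=[{"delta_rot":[0,0,-0.015],"travel":[0,0,0],"gripper":-1},{"delta_rot":[0,0,-0.03],"travel":[0,0,0],"gripper":-1},{"delta_rot":[0,0,-0.045],"travel":[0,0,0],"gripper":-1},{"delta_rot":[0,0,-0.06],"travel":[0,0,0],"gripper":-1}])

```text
clock: 44.15
tool_pos: [0.6187, 0.277, 0.2061]
eef_rot: [-0.446, 0.895, -0.0, -0.001]
contact_force: [-2.4, 0.7, 5.6]
opening: 0.184
```

Run:
```python
from meas import *
fits();  mv([.6192,.2756,.2055],216)
```

```text
t 44.15 p [0.6187 0.277  0.2061] F [-2.4  0.7  5.6] M [ 0.18  0.25 -0.06] open mm 16.2
levels [[0.6188, 0.2753], [0.6193, 0.2756], [0.6195, 0.2759]] slope deg [0.4 1. ] mean off hub mm [-2.07  1.19]
travel [ 0.0051 -0.008   0.0033] rot [-0.0001 -0.0008  0.0947] yaw now -126.95
```

Emit:
play_rows(commands=[{"delta_rot":[0,0,0.095],"travel":[0.004,-0.008,-0.02],"gripper":-1},{"delta_rot":[0,0,0.095],"travel":[0.004,-0.008,-0.02],"gripper":-1},{"delta_rot":[0,0,0.095],"travel":[0.004,-0.008,-0.02],"gripper":-1},{"delta_rot":[0,0,0.095],"travel":[0.004,-0.008,-0.02],"gripper":-1}])

```text
clock: 44.7
tool_pos: [0.6194, 0.2745, 0.2073]
eef_rot: [-0.308, 0.951, -0.002, -0.002]
contact_force: [0.1, 0.6, -2.6]
opening: 0.18
```

Run:
```python
from meas import *
pose();  mv([.6196,.2757,.202],216)
```

```text
t 44.7 p [0.6194 0.2745 0.2073] F [ 0.1  0.6 -2.6] M [ 0.27 -0.04 -0.03] open mm 15.8
travel [-0.006   0.0058  0.0356] rot [-0.0007 -0.0016 -0.0009] yaw now -144.16
```

Emit:
play_rows(commands=[{"delta_rot":[0,0,0],"travel":[-0.005,0.005,-0.003],"gripper":-1},{"delta_rot":[0,0,0],"travel":[-0.005,0.005,0.01],"gripper":-1},{"delta_rot":[0,0,0],"travel":[-0.005,0.005,0.025],"gripper":-1},{"delta_rot":[0,0,0.01],"travel":[-0.005,0.005,0.036],"gripper":-1},{"delta_rot":[0,0,0.02],"travel":[-0.005,0.005,0.036],"gripper":-1},{"delta_rot":[0,0,0.03],"travel":[-0.005,0.005,0.036],"gripper":-1}])

```text
clock: 45.45
tool_pos: [0.6207, 0.2761, 0.206]
eef_rot: [-0.261, 0.965, -0.001, 0.0]
contact_force: [-0.8, -2.1, 12.2]
opening: 0.181
```

Run:
```python
from meas import *
fits();  mv([.6196,.2757,.202],216)
```

```text
t 45.45 p [0.6207 0.2761 0.206 ] F [-0.8 -2.1 12.2] M [-0.51  0.29  0.13] open mm 15.9
levels [[0.6205, 0.2741], [0.6209, 0.2744], [0.6212, 0.2747]] slope deg [0.4 1.1] mean off hub mm [-0.43 -0.  ]
travel [0.0079 0.0015 0.0268] rot [-0.001   0.     -0.0324] yaw now -149.84
```

Emit:
play_rows(commands=[{"delta_rot":[0,0,0.01],"travel":[0.0065,0.002,-0.02],"gripper":-1},{"delta_rot":[0,0,0.03],"travel":[0.0065,0.002,-0.01],"gripper":-1},{"delta_rot":[0,0,0.05],"travel":[0.0065,0.002,-0.01],"gripper":-1},{"delta_rot":[0,0,0.07],"travel":[0.0065,0.002,-0.01],"gripper":-1},{"delta_rot":[0,0,0.085],"travel":[0.0065,0.002,-0.01],"gripper":-1}])

```text
clock: 46.12
tool_pos: [0.6191, 0.2756, 0.2053]
eef_rot: [-0.13, 0.992, -0.002, -0.001]
contact_force: [-1.1, 0.8, -0.7]
opening: 0.186
```

Emit:
play_rows(commands=[{"delta_rot":[0,0,0.02],"travel":[0,0,0],"gripper":-1},{"delta_rot":[0,0,0.04],"travel":[0,0,0],"gripper":-1},{"delta_rot":[0,0,0.06],"travel":[0,0,0],"gripper":-1},{"delta_rot":[0,0,0.08],"travel":[0,0,0],"gripper":-1}])

```text
clock: 46.62
tool_pos: [0.6185, 0.2754, 0.2033]
eef_rot: [-0.004, 1.0, -0.002, -0.001]
contact_force: [0.1, 1.2, -2.7]
opening: 0.184
```

Run:
```python
from meas import *
fits();  mv([.6197,.2757,.202],216)
```

```text
t 46.62 p [0.6185 0.2754 0.2033] F [ 0.1  1.2 -2.7] M [ 0.45 -0.13  0.  ] open mm 16.2
levels [[0.6191, 0.2741], [0.6192, 0.274], [0.6195, 0.2744]] slope deg [-0.1  0.5] mean off hub mm [-2.05 -0.24]
travel [-0.008   0.0016  0.0092] rot [-0.0011 -0.0012 -0.1977] yaw now -179.59
```

It dropped in: z is now 0.2033 with no vertical force. Pressing home.

Emit:
play_rows(commands=[{"delta_rot":[0,0,0],"travel":[0,0,0.012],"gripper":-1},{"delta_rot":[0,0,0],"travel":[0,0,0.024],"gripper":-1},{"delta_rot":[0,0,0],"travel":[0,0,0.036],"gripper":-1},{"delta_rot":[0,0,0],"travel":[0,0,0.048],"gripper":-1},{"delta_rot":[0,0,0],"travel":[0,0,0.055],"gripper":-1},{"delta_rot":[0,0,0],"travel":[0,0,0.055],"gripper":-1}])

```text
clock: 47.42
tool_pos: [0.6187, 0.2754, 0.196]
eef_rot: [-0.005, 1.0, -0.002, -0.001]
contact_force: [-0.5, 1.7, -0.2]
opening: 0.18
```

Run:
```python
from meas import *
fits();  mv([.6197,.2757,.194],180)
```

```text
t 47.42 p [0.6187 0.2754 0.196 ] F [-0.5  1.7 -0.2] M [0.56 0.11 0.  ] open mm 15.8
levels [[0.62, 0.2745], [0.6197, 0.2741], [0.6195, 0.2743]] slope deg [-2.1 -0.7] mean off hub mm [-1.57 -0.11]
travel [-0.0065  0.002   0.013 ] rot [-0.0014 -0.0006  0.0034] yaw now -179.38
```

Emit:
play_rows(commands=[{"delta_rot":[0,0,0],"travel":[-0.002,0,0.008],"gripper":-1},{"delta_rot":[0,0,0],"travel":[-0.002,0,0.016],"gripper":-1},{"delta_rot":[0,0,0],"travel":[-0.002,0,0.022],"gripper":-1},{"delta_rot":[0,0,0],"travel":[-0.002,0,0.022],"gripper":-1}])

```text
clock: 47.98
tool_pos: [0.6191, 0.2758, 0.1957]
eef_rot: [-0.005, 1.0, -0.002, -0.0]
contact_force: [-4.5, -0.3, 13.9]
opening: 0.18
```

Run:
```python
from meas import *
fits();  mv([.6197,.2757,.194],180)
s=viewer.snapshot("scene"); u,v=np.round(proj(s,(.62,.274,.17))[0]).astype(int)
X=cloud(s); d=np.hypot(X[...,0]-.6198,X[...,1]-.2743)
for z in np.arange(.178,.2,.002):
    m=(d<.02)&(abs(X[...,2]-z)<.001); print(round(z,3),m.sum(),np.round(np.median(d[m])*1e3,1),end="; ")
A=[cv2.resize(s["color"][v-40:v+40,u-40:u+40],(400,400),interpolation=cv2.INTER_CUBIC)]
u,v=np.round(proj(s,(.6,-.1,.03))[0]).astype(int)
A.append(cv2.resize(s["color"][max(v-130,0):v+130,max(u-130,0):u+130],(400,400)))
save("end",np.hstack(A))
```

```text
t 47.98 p [0.6191 0.2758 0.1957] F [-4.5 -0.3 13.9] M [-0.28  0.87  0.  ] open mm 15.8
levels [[0.6201, 0.2751], [0.6196, 0.2743], [0.6199, 0.2744]] slope deg [-1.4 -1.6] mean off hub mm [-1.41  0.19]
travel [-0.0039 -0.0008  0.0115] rot [-0.0011 -0.      0.0033] yaw now -179.4
0.178 23 16.4; 0.18 25 16.8; 0.182 24 16.6; 0.184 24 16.7; 0.186 31 16.1; 0.188 52 14.9; 0.19 51 12.1; 0.192 11 9.1; 0.194 16 9.3; 0.196 27 12.8; 0.198 20 10.4; 0.2 30 12.7;
```

View pics/end.png

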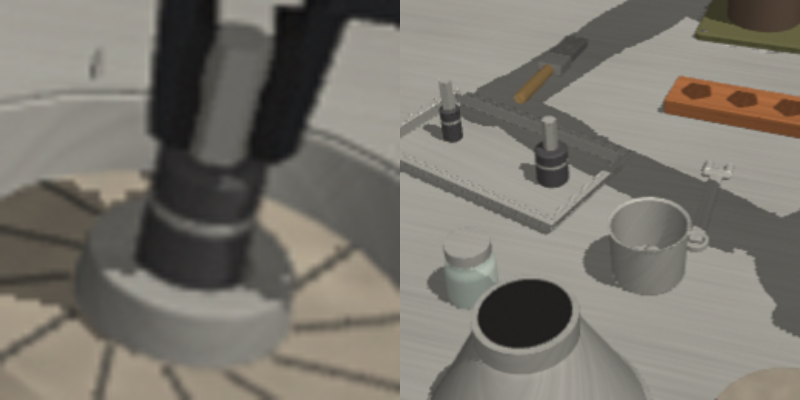

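Emit:
play_rows(commands=[{"delta_rot":[0,0.005,0.01],"travel":[0.002,0,0.004],"gripper":-1},{"delta_rot":[0,0.006,-0.01],"travel":[0.002,0,0.008],"gripper":-1},{"delta_rot":[0,0.006,0.01],"travel":[0.002,0,0.008],"gripper":-1},{"delta_rot":[0,0.006,0],"travel":[0.002,0,0.008],"gripper":-1},{"delta_rot":[0,0.006,0],"travel":[0.002,0,0.008],"gripper":-1}])

```text
clock: 48.7
tool_pos: [0.6195, 0.2762, 0.1957]
eef_rot: [-0.005, 1.0, -0.001, -0.009]
contact_force: [-3.4, -0.7, 18.8]
opening: 0.185
```

Run:
```python
from meas import *
fits(); fits(); mv([.6197,.2757,.194],180)
```

```text
t 48.7 p [0.6195 0.2762 0.1957] F [-3.4 -0.7 18.8] M [-0.37  0.7  -0.04] open mm 16.3
levels [[0.6209, 0.2754], [0.6196, 0.2747], [0.6204, 0.2747]] slope deg [-2.1 -1.7] mean off hub mm [-1.03  0.54]
t 48.75 p [0.6195 0.2762 0.1957] F [-4.4 -1.1 18.2] M [-0.38  0.63 -0.05] open mm 16.0
levels [[0.6206, 0.275], [0.62, 0.2747], [0.6204, 0.2748]] slope deg [-1.6 -0.6] mean off hub mm [-0.95  0.47]
travel [-0.0014 -0.0031  0.0117] rot [-0.0008 -0.0054  0.0031] yaw now -179.44
```

Emit:
play_rows(commands=[{"delta_rot":[0,-0.006,0],"travel":[0.004,-0.001,-0.006],"gripper":-1},{"delta_rot":[0,-0.006,0],"travel":[0.004,-0.001,-0.006],"gripper":-1},{"delta_rot":[0,-0.006,0],"travel":[0.004,-0.001,-0.006],"gripper":-1},{"delta_rot":[0,-0.006,0],"travel":[0.004,-0.001,-0.006],"gripper":-1}])

```text
clock: 49.3
tool_pos: [0.6187, 0.276, 0.1956]
eef_rot: [-0.005, 1.0, -0.001, 0.001]
contact_force: [-3.0, -0.5, 13.9]
opening: 0.185
```

Run:
```python
from meas import *
fits(); mv([.6197,.2757,.194],180)
s=viewer.snapshot("scene"); X=cloud(s); o=[]
# tilt from body above the hub only
for lo,hi in ((.155,.165),(.165,.175),(.175,.185)):
    m=(np.hypot(X[...,0]-.62,X[...,1]-.2745)<.022)&(X[...,2]>lo)&(X[...,2]<hi)
    o.append(least_squares(lambda q:np.hypot(X[m][:,0]-q[0],X[m][:,1]-q[1])-.0165,[.62,.2745],loss="soft_l1",f_scale=.001).x)
print(np.round(o,4))
```

```text
t 49.3 p [0.6187 0.276  0.1956] F [-3.  -0.5 13.9] M [-0.11  0.62 -0.01] open mm 16.3
levels [[0.6203, 0.2752], [0.6195, 0.2745], [0.6197, 0.2748]] slope deg [-2.3 -1. ] mean off hub mm [-1.44  0.43]
travel [-0.0063 -0.0016  0.0109] rot [-0.0008  0.0003  0.0032] yaw now -179.42
[[0.6196 0.2746]
 [0.6197 0.2746]
 [0.6197 0.2746]]
```

The socket is upright (its axis is constant to 0.1 mm over 20 mm), on a hard stop, and still gripped. Handing in.

```bash
python3 -c "
from plant import r
print(r.finish_job())"
```

```text
the job is handed in; nothing more can be done
None
```

The job is handed in at about 49 s. The cap nut is in the cup, and the gripper holds the 33 mm socket upright on the nut, on what I take to be the recess floor.

- **Cap nut:** the first grasp missed because the arm stopped short of the pose, and it nudged the nut a few mm. The second grasp held it across the flats (23.8 mm), and I dropped it into the cup. The nut shows inside the cup, which still stands.
- **Socket choice:** I measured the three bodies at about 42, 33 and 27 mm and took the middle one. The 42 mm body is wider than the 37 mm recess, and a 27 mm body is too narrow for the nut's corners. I tried no other socket, so none had to go back.
- **Seating:** it took a long search. The camera's centre was about 1.5 mm off in x; touching the shaft end inside the socket mouth corrected that. My estimate of the nut's turn from the pictures (tool yaw 216°) did not agree with where the socket dropped in, which was at about 195–205°. I only stopped turning at 180°, so the stone may have turned with it by up to about 20°.
- **Last checks:**
  - Depth: the tool stopped at z 0.1957 m and sank no further under about 22 N. That fits the recess floor with the nut's top taken from the top camera (0.1958 m), but is about 1 mm high by the scene camera.
  - Upright: the socket's axis stayed within 0.1 mm over 20 mm of height. A second fit, disturbed by the hub, showed 1–2° of tilt, and I set it aside.
  - Grip: it reads about 16 mm on the drive bar at the 60 N setting, with light downward pressure.
  - Other things: the last picture shows the other two sockets, the jar and the brush undisturbed. The spanner is mostly in shadow there, so I could not check all of it.

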